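Level a specimen mount in the hand press

TASK

Push the specimen holder along its channel until it is fully home against the stop of the levelling press, then swing the clamp arm over onto it. Pull the press lever all the way down to its stop and keep it there for half a second, so that the foot presses on the mount, then ease the lever slowly back up to rest without letting it fly. Last, swing the clamp arm all the way back over so that it lies open, leaving the holder home and the bottle, jar, mount box and mount tray where they stand.

Things in the scene. Friction and masses are not known exactly. Their poses are not given: they have to be found in the camera images.
- press: Off-white cast hand press fixed to the bench. Origin on the bench under the ram axis; x to the column at its back, -x to its front (robot side), y to its left, z up. In mm in this frame: base plate x -150 to 130, y -100 to 120, 30 thick; column x 75 to 125, y -30 to 30
- head_nose (a point): Lower front edge of the press head, middle. The head is a beam x -65 to 125, y -30 to 30, z 190 to 260 (mm, press frame) that overhangs the channel and the closed clamp, so under it the tool must come in tilted from the front
- stop (a point): Middle of the front face of the steel stop (press x 45 mm) at the back end of the holder's channel. The channel runs along the press's x on the base plate between two steel rails (inner faces at y -32 and 32, 10 mm high, from x -135) and is open to the front
- holder: Aluminium block 90 (x) x 60 (y) x 30 mm (z), about 0.3 kg, loose in the channel, with a black round mount, 40 mm across, standing 10 mm proud in the middle of its top. Origin: centre of its underside, 30 mm above the bench. It starts pulled out to the front by 25 to 70 mm; home, its back face is on the stop and its origin at x 0, y 0 of the press
- foot: Steel disc 36 mm across, the sprung foot of the ram, on the press's z axis. Origin: centre of its underside, 104 mm above the bench at rest. The lever drives it down 42 mm at full stroke; it meets the mount (top 70 mm above the bench) after 34 mm, then gives on its spring (up to 14 N)
- lever (a joint): Sprung lever on the right (-y) side of the press head: 0 = home (up), 1.22 rad = down at its stop. At home the arm points to the front, 40 degrees above level; at full stroke 30 degrees below level. Takes 12 to 17 N at the grip near the bottom; springs back if let go
- lever_hinge (a point): Point on the lever's hinge axis, which runs along the press's y at x 0, z 225 mm; the lever's steel arm swings in the plane y -55 mm
- lever_grip (a point): Centre of the lever's grey, freely turning grip: a cylinder 22 mm thick, 90 mm long, along the press's y (y -68 to -158 mm), 130 mm from the hinge axis
- clamp (a joint): Steel clamp arm on the left (+y) side of the press: 0 = closed, level, its pad on the front part of the holder's top; pi/2 = upright; 2.3 = open as far as it goes, leaning outwards. Starts at 1.7 to 2.2. Past upright it stays open; near closed it stays down by its weight. It cannot close while the mount is under it, that is with the holder pulled out
- clamp_hinge (a point): Point on the clamp arm's hinge axis, which runs along the press's x at y 95, z 67 mm. The arm is 16 mm wide (x -46 to -30 mm) and reaches 95 mm from the axis
- clamp_grip (a point): Centre of the clamp arm's grey, freely turning grip: a cylinder 18 mm thick, 54 mm long, along the press's x (x -48 to -102 mm), pointing to the front from the arm's end. It is 85 mm from the hinge along the arm and 15 mm above the arm's middle line; closed, at y 10, z 82 mm of the press
- bottle: White plastic bottle with cap, 60 mm across, 160 mm tall, bystander beside the press. Origin: centre of its underside
- jar: Amber glass jar, 60 mm across, 100 mm tall, bystander beside the press (jar and bottle may change places). Origin: centre of its underside
- mount_box: Clear open box of specimen mounts, 190 x 140 x 90 mm, bystander left of the press. Origin: centre of its underside
- mount_tray: Low white tray with four mounts, 130 x 90 x 24 mm, bystander at the right front. Origin: centre of its underside
Not all that is in view belongs to the job. What is meant by the holder is not green, turquoise or yellow, and is the smaller of those in its own colour.

How it is judged:
By the outcome, as a careful person would: the job done as asked, in the order asked, and still so for the second after the job is handed in, with the robot touching nothing.
It also fails if it takes over 72 s, if anything falls off the work surface, if the arm or the gripper's body presses on something with over 40 N, if the wrist force passes 120 N, or if a joint passes its speed limit or range.

ROBOT

A 7-joint arm with a two-finger parallel gripper is mounted at the origin on the work surface. World frame = base frame: x ahead of the robot, y to its left, z up, the work surface at z = 0. Lengths are in m, angles in rad, forces in N, time in s.
With the tool pointing down it reaches from about 0.425 to 0.925 m from the base axis. Payload 6.8 kg.
Tool frame: the origin (TCP) lies midway between the tips of the shut fingers; the grasp point (between the pads) lies env.tcp_to_grasp behind it (env.tcp_to_grasp is the distance from the TCP to the grasp point, in m); z points along the fingers, y is the line along which they close (so a half turn about z gives the same grasp; the last joint's range is limited). The gripper opens to 85 mm and grips with 20 to 120 N. Pads are 22 mm wide; open, the fingers measure 114 mm over their backs; the gripper's body (76 mm by 85 mm) begins 54 mm behind the grasp point. The pads swing forward as they close: fully open they stand 13 mm farther back than shut.
Start: joints at [-1.379, 0.477, 0.022, 1.555, -0.011, 1.109, -0.083], TCP at [0.199, 0.645, 0.231] pointing down, gripper open.
Joint ranges: [-2.96, 2.96], [-0.34, 2.1], [-1.41, 1.46], [0.24, 2.44], [-1.37, 4.51], [0.17, 1.92], [-2.96, 2.96]. Speed limits (rad/s): [2.39, 2.39, 3.14, 3.14, 3.14, 3.14, 3.14].

INTERFACE

Orientations are given as a 3x3 rotation matrix whose columns are the frame's x, y, z axes.
In Python, from plant import env, imaging gives the robot as it stands. The module is installed in compiled form; this text tells all that it offers.
- The arm moves only by the tool step_arm, never from a script. Its argument "commands" is a list of rows, each a list of 7 numbers: the opening, from 0 (shut) to 1 (fully open), then the shift along the tool's x, y, z normalised to -1 to 1, where 1 is 100 mm, then the turn, a rotation vector about the tool's x, y, z normalised to -1 to 1, where 1 is 0.5 rad. A call has 1 to 8 rows; each row is the pose to reach, as a shift and turn from the pose commanded when the call began, along the tool's axes at that moment; what a row does not reach only later rows make up. A row lasts 1/8 s, in which the tool goes at most 62.5 mm and 10.7 degrees, less where a joint would pass 70% of its speed; a pose out of reach is approached as far as the arm can. A call with a number of a shift or a turn outside -1 to 1 is refused whole. A call with a gripper value outside its range is refused whole. The fingers move at their own pace and stop on an object; the grip force is fixed at half the most. Time passes only in rows, so rows that repeat a pose let the fingers close. It gives the time, the measured TCP pose, the force, the opening and the grip force at its end, in the units of the state.
- env.state(): the state, without advancing time (a new reading comes with each control period).
- imaging.read_camera(name): name is "scene" or "top" or "wrist"; returns (picture, depth): 400x640x3 uint8, blue, green, red; 400x640 float32, m along the optical axis (not along the pixel's ray), 0 where there is no reading.
- imaging.camera_info(name): a dict with "fx", "fy", "cx", "cy" (pixels), "extrinsics" (4x4, takes a point from camera to world coordinates). Camera axes: x right, y up, looking along -z (the intrinsics and any distortion apply to the point x, -y, -z); pixel columns grow to the right and rows downward; lengths in m; the calibration is good to about 2 mm. The wrist camera is an equidistant fisheye: a pixel r from the principal point sees the ray r / f radians off the axis. A picture is of the moment at which its call begins: read the wrist's pose just before it. camera_info takes no time and is no camera call; for the wrist camera it gives the pose at the moment of the call.
- env.sign_off(): hands the job in; it is judged then, once.
The state is a dict: "time_s": time; "q": joint angles; "qvel": joint speeds; "tau": joint torques, N m; "eef_pos": TCP position; "tool_rot": TCP orientation; "ft_force": force on the tool from outside, world axes, zero at the start; "moment": the same for the moment, N m; "finger_gap": opening from 0.0 (shut) to 1.0 (fully open); "grasp_force": force on a finger pad.
Only numpy, scipy, OpenCV 4.12 (cv2) and the standard library are available. Lean on these libraries where they do the work, as an engineer would, in place of code of your own. Each camera call takes 0.05 s, during which the arm holds its last target. There are 200 camera calls.

## Working session

There is one attempt and no reset: what is moved stays moved. The work goes in short steps, Python scripts to look and compute and a tool call to move; the robot and the scene stay as the last step left them, time stands still between calls to the robot, and variables do not carry over. Pictures are saved under pics/ and viewed, at most 10 in all, crops included, and the job is handed in when it is done.

Besides the shell and the picture viewer there is one more tool, called after "Emit:" as a command line: name --pt "numbers of a row" for each row, then --argument value for the rest. step_arm: Moves the arm, as the interface text tells. Its arguments: {"type":"object","properties":{"commands":{"type":"array"}},"required":["commands"]}

```bash
mkdir -p pics
python3 - <<'E'
from plant import env, imaging
import cv2,numpy as np
for n in ["scene","top"]:
    p,d=imaging.read_camera(n); cv2.imwrite(f"pics/{n}0.png",p); np.save(f"{n}0.npy",d)
    i=imaging.camera_info(n); print(n,i)
s=env.state(); print(s, env.tcp_to_grasp)
E
```

```text
scene {'fx': 400.43783814235906, 'fy': 400.43783814235906, 'cx': 322.77200921732464, 'cy': 205.80721184553474, 'extrinsics': array([[ 0.56632847, -0.43530366,  0.69984483,  1.38690843],
       [ 0.82417079,  0.30304552, -0.47844114, -0.55247432],
       [-0.00381766,  0.8477465 ,  0.53038787,  0.80565062],
       [ 0.        ,  0.        ,  0.        ,  1.        ]])}
top {'fx': 366.8225851712439, 'fy': 366.8225851712439, 'cx': 320.99088559640217, 'cy': 201.24068239221165, 'extrinsics': array([[ 4.73035909e-04,  9.89860905e-01, -1.42039307e-01,
         4.12845208e-01],
       [-9.99997267e-01,  7.93419809e-04,  2.19897323e-03,
         2.27205426e-02],
       [ 2.28937444e-03,  1.42037879e-01,  9.89858576e-01,
         1.29560889e+00],
       [ 0.00000000e+00,  0.00000000e+00,  0.00000000e+00,
         1.00000000e+00]])}
{'time_s': 0.1, 'q': array([-1.37911238,  0.47773972,  0.02231367,  1.55632845, -0.01150761,
        1.10930327, -0.08310735]), 'qvel': array([ 0.00046667, -0.00178405, -0.00034921, -0.00205319,  0.00063897,
       -0.00028013, -0.00050132]), 'tau': array([ 3.85512103e-03, -5.97764397e+01,  1.61333978e+00, -2.81952721e+01,
        1.27859481e-02,  4.97173503e-03, -1.46029475e-05]), 'eef_pos': array([0.19917196, 0.64439595, 0.23041762]), 'tool_rot': array([[-9.55410752e-01,  2.95279770e-01, -3.90701721e-04],
       [ 2.95280011e-01,  9.55409410e-01, -1.60437983e-03],
       [-1.00460806e-04, -1.64820815e-03, -9.99998637e-01]]), 'ft_force': array([-0.14277999, -0.34341226, -0.30844443]), 'moment': array([ 0.0006389 , -0.01312974,  0.00873678]), 'grasp_force': 0.0, 'finger_gap': 0.9984851347680533} 0.0187
```

View pics/scene0.png

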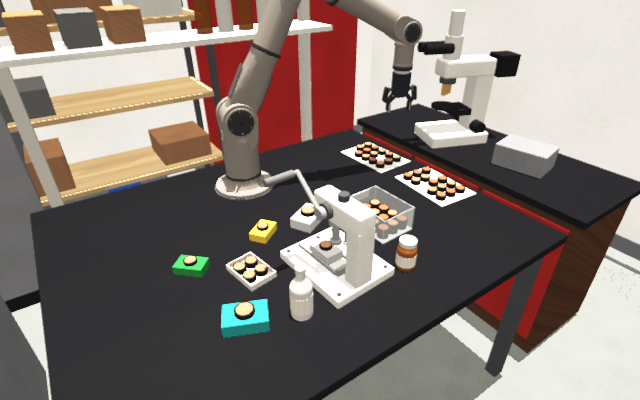

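View pics/top0.png

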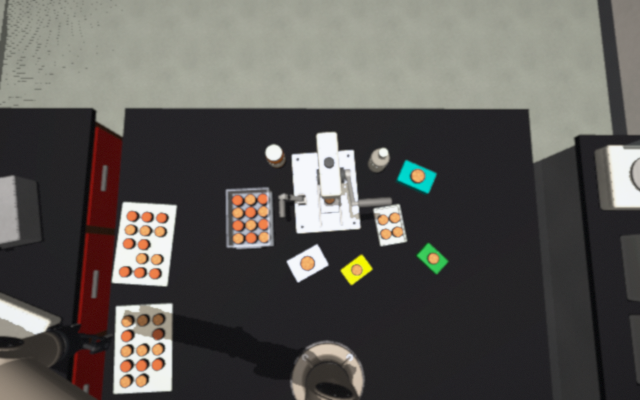

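The scene view shows the press near (335,240), with the grey holder in its channel at about (325,248). In the top view the base plate spans (292–360, 150–233) and a larger white decoy block lies in front at (307,263). I'll measure the press and enlarge both views.

```bash
cat > h.py <<'E'
from plant import env, imaging
import cv2, numpy as np
def ray(n,u,v):
    i=imaging.camera_info(n); E=i["extrinsics"]
    d=np.array([(u-i["cx"])/i["fx"],-(v-i["cy"])/i["fy"],-1.])
    return E[:3,3],E[:3,:3]@d
def onz(n,u,v,z):
    o,d=ray(n,u,v); return o+d*(z-o[2])/d[2]
def proj(n,P):
    i=imaging.camera_info(n); E=i["extrinsics"]
    c=(np.atleast_2d(P)-E[:3,3])@E[:3,:3]
    return np.c_[i["cx"]+i["fx"]*c[:,0]/-c[:,2], i["cy"]+i["fy"]*c[:,1]/c[:,2]]
def cloud(n,d):
    i=imaging.camera_info(n);E=i["extrinsics"]
    v,u=np.mgrid[:400,:640]
    c=np.stack([(u-i["cx"])/i["fx"]*d,-(v-i["cy"])/i["fy"]*d,-d],-1)
    return c@E[:3,:3].T+E[:3,3]
E
python3 - <<'E'
from h import *
p=cv2.imread("pics/top0.png"); d=np.load("top0.npy"); W=cloud("top",d)
a=cv2.resize(p[120:290,215:445],None,fx=3.4,fy=3.4,interpolation=cv2.INTER_CUBIC); cv2.imwrite("pics/topc.png",a)
q=cv2.imread("pics/scene0.png"); cv2.imwrite("pics/scenec.png",cv2.resize(q[150:330,210:440],None,fx=3.3,fy=3.3,interpolation=cv2.INTER_CUBIC))
# base plate mask: white, z 0.015..0.06
reg=np.zeros(d.shape,bool); reg[140:240,285:370]=1
m=(reg&(p.min(2)>150)&(W[...,2]>0.015)&(W[...,2]<0.05)).astype(np.uint8)
pts=np.argwhere(m)[:,::-1].astype(np.float32)
print(len(pts))
P=np.array([onz("top",u,v,0.03)[:2] for u,v in pts]).astype(np.float32)
r=cv2.minAreaRect(P); print(r, cv2.boxPoints(r)); print("z med",np.median(W[m>0][:,2]))
E
```

```text
3194Traceback (most recent call last):
  File "<stdin>", line 10, in <module>
  File "h.py", line 8, in onz
    o,d=ray(n,u,v); return o+d*(z-o[2])/d[2]
        ~~~^^^^^^^
  File "h.py", line 4, in ray
    i=imaging.camera_info(n); E=i["extrinsics"]
ValueError: time passes only in moves, steps and waits
```

View pics/topc.png

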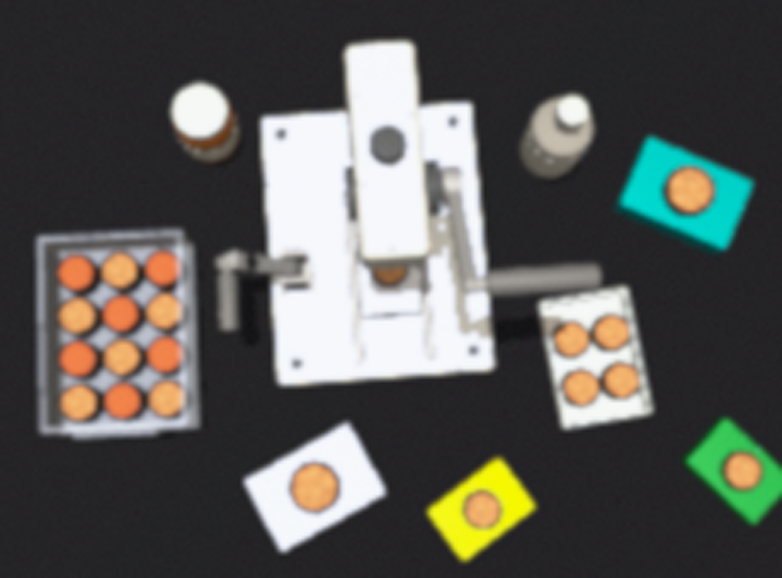

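View pics/scenec.png

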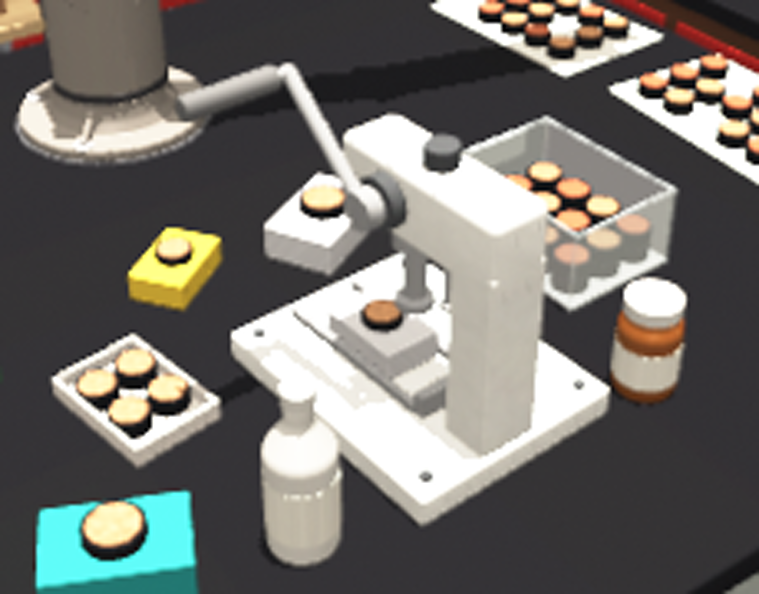

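The crops show the plate corners at (262,117), (472,102), (495,370) and (278,385) in topc. The clamp leans out to the left with its grip at (228,295), the lever grip is at about (545,280), and the holder's front edge is at about (390,313). I'll compute poses.

```bash
sed -i 's/^def ray/import functools\n@functools.cache\ndef info(n): return imaging.camera_info(n)\ndef ray/; s/i=imaging.camera_info(n)/i=info(n)/' h.py
python3 - <<'E'
from h import *
p=cv2.imread("pics/top0.png"); d=np.load("top0.npy"); W=cloud("top",d)
reg=np.zeros(d.shape,bool); reg[140:240,285:370]=1
m=(reg&(p.min(2)>120)&(W[...,2]>0.015)&(W[...,2]<0.045)).astype(np.uint8)
pts=np.argwhere(m)[:,::-1]
P=np.array([onz("top",u,v,0.03)[:2] for u,v in pts]).astype(np.float32)
r=cv2.minAreaRect(P); print(r)
bp=cv2.boxPoints(r);print(bp)
c=np.array([onz("top",u/3.4+214.65,v/3.4+119.65,0.03)[:2] for u,v in [(262,117),(472,102),(495,370),(278,385)]]); print(c)
L=np.array([[130,120],[130,-100],[-150,-100],[-150,120]])/1e3
def fit(A,B):
    a=A-A.mean(0);b=B-B.mean(0);th=np.arctan2((a[:,0]*b[:,1]-a[:,1]*b[:,0]).sum(),(a*b).sum())
    R=np.array([[np.cos(th),-np.sin(th)],[np.sin(th),np.cos(th)]]);return th,B.mean(0)-R@A.mean(0),R
th,t,R=fit(L,c);print("corner fit",th,t,((L@R.T+t)-c)*1e3)
# head top centre check z .26 from top depth; side lines
mh=(W[...,2]>.245)&(W[...,2]<.275)&reg_all if 0 else (W[...,2]>.245)&(W[...,2]<.275)
mh[:120]=0;mh[240:]=0;mh[:,:300]=0;mh[:,370:]=0
H=W[mh][:,:2].astype(np.float32); rh=cv2.minAreaRect(H);print("head",rh)
Hl=(H-t)@R; print(np.percentile(Hl,[1,99],axis=0)*1e3)
# scene cloud local
S=cloud("scene",np.load("scene0.npy")); Sl=np.c_[(S.reshape(-1,3)[:,:2]-t)@R,S.reshape(-1,3)[:,2]]
def box(lo,hi): 
    k=np.all((Sl>np.array(lo)/1e3)&(Sl<np.array(hi)/1e3),1);return Sl[k]*1e3
b=box([-140,-33,52],[20,33,64]);print("holder top",len(b),np.percentile(b,[1,50,99],axis=0))
b=box([-140,-33,66],[20,33,75]);print("mount",len(b),np.percentile(b,[1,50,99],axis=0))
b=box([-80,-30,186],[-55,30,262]);print("nose",len(b),np.percentile(b,[1,50,99],axis=0))
b=box([-110,60,75],[-20,260,200]);print("clamp",len(b),np.percentile(b,[1,50,99],axis=0))
b=box([-180,-165,220],[0,-62,400]);print("lever grip",len(b),np.percentile(b,[1,50,99],axis=0))
for n,lo,hi in [("decoy blk",[-320,-60,20],[-155,160,70]),("box",[-250,130,60],[60,400,100]),("tray",[-250,-330,12],[30,-105,40]),("bottle",[-0,-250,100],[220,-100,170]),("jar",[20,125,60],[220,260,110])]:
    b=box(lo,hi);print(n,len(b),np.percentile(b,[1,50,99],axis=0).round())
E
```

```text
((0.6309923529624939, 0.007229365408420563), (0.2794405221939087, 0.2190365344285965), 4.317828178405762)
[[ 0.4834231   0.10591739]
 [ 0.49991417 -0.11249746]
 [ 0.7785616  -0.09145866]
 [ 0.76207054  0.1269562 ]]
[[ 0.76359005  0.12395262]
 [ 0.77998959 -0.0955793 ]
 [ 0.49965578 -0.11552571]
 [ 0.48433633  0.10445808]]
corner fit 0.07100597293422566 [ 0.6425772  -0.00493892] [[ 0.14600764  0.02909858]
 [-0.64533779  0.11538981]
 [ 0.39403516  0.19683605]
 [ 0.10529499 -0.34132444]]
head ((0.6736499667167664, -0.0046333372592926025), (0.1920718401670456, 0.09655332565307617), 13.579078674316406)
[[-63.34352731 -54.59959303]
 [121.26044304  36.60705867]]
holder top 310 [[-87.55929712 -28.7939481   52.39111349]
 [-25.85218195  -9.72952727  61.22515587]
 [  2.42463963  31.74570855  63.862321  ]]
mount 95 [[-61.32068492 -17.91503894  66.4421543 ]
 [-40.03025368  -1.28083111  72.04962092]
 [-21.73949823  16.7652886   74.57766349]]
nose 15 [[-62.49043141 -27.66437081 238.90093675]
 [-57.79793706 -18.83791921 259.69364877]
 [-55.11878739  15.39868266 261.91913351]]
clamp 22 [[-48.30150384 108.89978418  76.68214369]
 [-29.42068756 205.60244803  86.20174791]
 [-20.07194925 208.69146487  93.28501784]]
lever grip 269 [[-104.43533773 -155.6778931   302.40496077]
 [ -90.46306432 -115.53326755  315.59771463]
 [ -85.80611826  -68.40150667  321.93102591]]
decoy blk 534 [[-314.  -57.   21.]
 [-246.   59.   41.]
 [-196.  130.   58.]]
box 839 [[-185.  203.   61.]
 [ -47.  314.   79.]
 [   8.  347.   94.]]
tray 1054 [[-248. -329.   12.]
 [-147. -218.   23.]
 [  22. -156.   40.]]
bottle 454 [[  61. -205.  101.]
 [  90. -185.  120.]
 [ 108. -157.  163.]]
jar 387 [[ 99. 149.  60.]
 [131. 166.  93.]
 [151. 200. 105.]]
```

Emit:
step_arm --pt "0 -0.45 -0.5 -0.1 0 0 0" --pt "0 -0.9 -1 -0.2 0 0 0" --pt "0 -0.9 -1 -0.2 0 0 0"

```text
time_s: 0.48
eef_pos: [0.2591, 0.5188, 0.2518]
tool_rot: [[-0.954, 0.301, 0.001], [0.301, 0.954, -0.001], [-0.002, -0.001, -1.0]]
ft_force: [0.4, 0.7, 0.8]
finger_gap: 0.378
grasp_force: 0.0
```

Emit:
step_arm --pt "0 -0.45 -0.5 -0.1 0 0 0" --pt "0 -0.9 -1 -0.2 0 0 0" --pt "0 -0.9 -1 -0.2 0 0 0"

```text
time_s: 0.85
eef_pos: [0.3144, 0.3973, 0.2718]
tool_rot: [[-0.954, 0.301, 0.001], [0.301, 0.954, -0.0], [-0.001, -0.0, -1.0]]
ft_force: [-0.2, 0.8, 0.3]
finger_gap: 0.003
grasp_force: 0.0
```

Emit:
step_arm --pt "0 -0.45 -0.5 -0.1 0 0 0" --pt "0 -0.9 -1 -0.2 0 0 0" --pt "0 -0.9 -1 -0.2 0 0 0"

```text
time_s: 1.23
eef_pos: [0.3703, 0.2761, 0.2918]
tool_rot: [[-0.954, 0.3, 0.001], [0.3, 0.954, 0.0], [-0.001, 0.001, -1.0]]
ft_force: [0.3, 1.2, -0.3]
finger_gap: 0.0
grasp_force: 0.0
```

Emit:
step_arm --pt "0 -0.45 -0.5 -0.1 0 0 0" --pt "0 -0.9 -1 -0.2 0 0 0" --pt "0 -0.9 -1 -0.2 0 0 0"

```text
time_s: 1.6
eef_pos: [0.4267, 0.1545, 0.3119]
tool_rot: [[-0.954, 0.3, 0.001], [0.3, 0.954, 0.0], [-0.001, 0.001, -1.0]]
ft_force: [0.2, 0.8, -0.4]
finger_gap: 0.002
grasp_force: 0.0
```

Emit:
step_arm --pt "0 -0.45 -0.5 -0.1 0 0 0" --pt "0 -0.9 -1 -0.2 0 0 0" --pt "0 -0.9 -1 -0.2 0 0 0"

```text
time_s: 1.98
eef_pos: [0.4832, 0.0326, 0.3318]
tool_rot: [[-0.954, 0.299, 0.001], [0.299, 0.954, -0.001], [-0.002, -0.0, -1.0]]
ft_force: [-1.7, 1.3, 0.1]
finger_gap: 0.002
grasp_force: 0.0
```

```bash
cat >> h.py <<'E'
TH=0.073; T=np.array([.642,-.004,0]); RP=cv2.Rodrigues(np.array([0,0,TH]))[0]
def loc(P): return (np.asarray(P)-T)@RP
from scipy.spatial.transform import Rotation as Ro
def tool(tilt,yaw=0):
    # tool y along press y turned by yaw; tool z down, tilted forward (towards press +x)
    z=np.array([np.sin(tilt),0,-np.cos(tilt)]); x=np.array([-np.cos(tilt),0,-np.sin(tilt)])
    R=np.c_[x,np.cross(z,x),z]
    return RP@cv2.Rodrigues(np.array([0,0,yaw]))[0]@R
def plan(tgt,Rt):
    "tgt: TCP in press mm. returns shift (units 100mm) and turn (units .5 rad) in tool axes"
    s=env.state(); R=s["tool_rot"]; P=RP@(np.array(tgt)/1e3)+T
    print("q",s["q"].round(2),"t",s["time_s"],"loc",(loc(s["eef_pos"])*1e3).round(1),"f",s["ft_force"].round(1))
    print("shift",(R.T@(P-s["eef_pos"])*10).round(3),"turn",(Ro.from_matrix(R.T@Rt).as_rotvec()/.5).round(3))
E
python3 -c "
from h import *
plan([-150,0,110],tool(.6))"
```

```text
Traceback (most recent call last):
  File "h.py", line 28, in tool
    return RP@cv2.Rodrigues(np.array([0,0,yaw]))[0]@R
              ~~~~~~~~~~~~~^^^^^^^^^^^^^^^^^^^^^
cv2.error: OpenCV(4.12.0) /io/opencv/modules/calib3d/src/calibration_base.cpp:151: error: (-210:Unsupported format or combination of formats) The matrices must have 32f or 64f data type in function 'Rodrigues'
```

```bash
sed -i 's/\[0,0,yaw\]/[0,0,float(yaw)]/' h.py
python3 -c "
from h import *
plan([-170,0,200],tool(.3))"
```

```text
q [-0.65  0.05  0.48  1.89 -0.03  1.2   1.11] t 1.975 loc [-155.7   48.1  331.8] f [-1.7  1.3  0.1]
shift [-0.042 -0.5    1.318] turn [-0.114 -0.59  -0.747]
```

Emit:
step_arm --pt "0 0 -0.2 0.4 -0.04 -0.2 -0.25" --pt "0 -0.04 -0.5 0.8 -0.08 -0.4 -0.5" --pt "0 -0.04 -0.5 1 -0.114 -0.59 -0.747" --pt "0 -0.04 -0.5 1 -0.114 -0.59 -0.747"

```text
time_s: 2.48
eef_pos: [0.4678, -0.0129, 0.2292]
tool_rot: [[-0.954, -0.078, 0.288], [-0.074, 0.997, 0.024], [-0.289, 0.002, -0.957]]
ft_force: [0.3, 0.5, 0.3]
finger_gap: -0.001
grasp_force: 0.0
```

```bash
python3 -c "
from h import *
plan([-140,0,140],tool(.6))"
```

```text
q [-0.61 -0.05  0.49  2.26  0.05  0.63  1.5 ] t 2.475 loc [-174.3    3.8  229.2] f [0.3 0.5 0.3]
shift [-0.071 -0.042  0.953] turn [ 0.007 -0.614  0.008]
```

Emit:
step_arm --pt "0 0 0 0.4 0 -0.2 0" --pt "0 -0.07 -0.04 0.8 0 -0.4 0" --pt "0 -0.07 -0.04 0.95 0 -0.61 0" --pt "0 -0.07 -0.04 0.95 0 -0.61 0"

```text
time_s: 2.98
eef_pos: [0.5061, 0.0051, 0.1686]
tool_rot: [[-0.877, -0.117, 0.467], [-0.071, 0.991, 0.115], [-0.476, 0.068, -0.877]]
ft_force: [-0.8, 0.4, -0.0]
finger_gap: -0.001
grasp_force: 0.0
```

```bash
python3 -c "
from h import *
plan([-118,0,47],tool(.6))"
```

```text
q [-0.77  0.11  0.75  2.4  -0.8   0.23  2.37] t 2.975 loc [-134.9   19.   168.6] f [-0.8  0.4 -0. ]
shift [ 0.431 -0.279  1.131] turn [ 0.162 -0.208  0.005]
```

```bash
python3 -c "
from h import *
plan([-115,0,80],tool(.45))"
```

```text
q [-0.77  0.11  0.75  2.4  -0.8   0.23  2.37] t 2.975 loc [-134.9   19.   168.6] f [-0.8  0.4 -0. ]
shift [ 0.248 -0.258  0.856] turn [0.161 0.091 0.017]
```

Emit:
step_arm --pt "0 0.1 -0.1 0.3 0.08 0.05 0.01" --pt "0 0.2 -0.2 0.6 0.16 0.09 0.02" --pt "0 0.25 -0.26 0.86 0.16 0.09 0.02" --pt "0 0.25 -0.26 0.86 0.16 0.09 0.02"

```text
time_s: 3.48
eef_pos: [0.5294, -0.0311, 0.0889]
tool_rot: [[-0.904, -0.091, 0.418], [-0.078, 0.996, 0.047], [-0.421, 0.01, -0.907]]
ft_force: [-0.4, -0.0, 1.1]
finger_gap: 0.001
grasp_force: 0.0
```

```bash
python3 -c "
from h import *
plan([-110,0,47],tool(.45))"
```

```text
q [-0.39  0.34  0.41  2.36 -1.37  0.17  2.96] t 3.475 loc [-114.3  -18.8   88.9] f [-0.4 -0.   1.1]
shift [0.135 0.183 0.402] turn [ 0.033 -0.031  0.024]
```

```bash
python3 -c "
from h import *
plan([-160,0,185],tool(.2))"
```

```text
q [-0.39  0.34  0.41  2.36 -1.37  0.17  2.96] t 3.475 loc [-114.3  -18.8   88.9] f [-0.4 -0.   1.1]
shift [ 0.008  0.206 -1.061] turn [0.03  0.469 0.028]
```

Emit:
step_arm --pt "0 0 0.05 -0.4 0.01 0.15 0.01" --pt "0 0 0.1 -0.8 0.02 0.3 0.02" --pt "0 0 0.2 -1 0.03 0.47 0.03" --pt "0 0 0.2 -1 0.03 0.47 0.03" --pt "0 0 0.2 -1 0.03 0.47 0.03"

```text
time_s: 4.1
eef_pos: [0.485, -0.0137, 0.182]
tool_rot: [[-0.977, -0.077, 0.2], [-0.076, 0.997, 0.014], [-0.2, -0.002, -0.98]]
ft_force: [-0.1, 0.3, -0.6]
finger_gap: -0.002
grasp_force: 0.0
```

```bash
python3 -c "
from h import *
plan([-160,0,185],tool(.15,-.45))"
```

```text
q [-1.12  0.24  1.18  2.24 -0.41  0.64  1.98] t 4.1 loc [-157.3    1.8  182. ] f [-0.1  0.3 -0.6]
shift [ 0.02  -0.018 -0.035] turn [0.156 0.102 0.894]
```

```bash
python3 - <<'E'
s=open('h.py').read()
a=s.index("    # tool y"); b=s.index("def plan")
s=s[:a]+'''    e=lambda *v: Ro.from_rotvec(v).as_matrix()
    return RP@e(0,-tilt,0)@e(0,0,yaw)@np.diag([-1.,1,-1])
'''+s[b:]
open('h.py','w').write(s)
E
python3 -c "
from h import *
plan([-170,0,200],tool(.15,-.45))
plan([-170,0,200],tool(.15,-1.5708))"
```

```text
q [-1.12  0.24  1.18  2.24 -0.41  0.64  1.98] t 4.1 loc [-157.3    1.8  182. ] f [-0.1  0.3 -0.6]
shift [ 0.088 -0.018 -0.202] turn [0.021 0.102 0.908]
q [-1.12  0.24  1.18  2.24 -0.41  0.64  1.98] t 4.1 loc [-157.3    1.8  182. ] f [-0.1  0.3 -0.6]
shift [ 0.088 -0.018 -0.202] turn [0.08  0.083 3.149]
```

Emit:
step_arm --pt "1 0.09 0 -0.2 0 0.05 0.35" --pt "1 0.09 0 -0.2 0 0.1 0.7" --pt "1 0.09 0 -0.2 0 0.1 0.98"

```text
time_s: 4.47
eef_pos: [0.4708, -0.0158, 0.1978]
tool_rot: [[-0.904, 0.401, 0.149], [0.408, 0.913, 0.022], [-0.127, 0.081, -0.989]]
ft_force: [-0.3, 0.8, -0.2]
finger_gap: 0.638
grasp_force: 0.0
```

Emit:
step_arm --pt "1 0 0 0 0 0 0.35" --pt "1 0 0 0 0 0 0.7" --pt "1 0 0 0 0 0 1"

```text
time_s: 4.85
eef_pos: [0.4703, -0.0165, 0.1973]
tool_rot: [[-0.6, 0.786, 0.149], [0.797, 0.604, 0.022], [-0.073, 0.131, -0.989]]
ft_force: [0.6, -0.2, -0.4]
finger_gap: 1.005
grasp_force: 0.0
```

Emit:
step_arm --pt "1 0 0 0 0 0 0.35" --pt "1 0 0 0 0 0 0.7" --pt "1 0 0 0 0 0 1" --pt "1 0 0 0 0 0 1"

```text
time_s: 5.35
eef_pos: [0.4702, -0.0167, 0.1974]
tool_rot: [[-0.156, 0.977, 0.148], [0.988, 0.155, 0.021], [-0.002, 0.15, -0.989]]
ft_force: [0.2, 0.8, -0.7]
finger_gap: 1.0
grasp_force: 0.0
```

```bash
python3 -c "
from h import *
plan([-165,0,110],tool(.15,-1.5708))"
```

```text
q [-1.26  0.36  1.44  2.22 -0.58  0.81  0.7 ] t 5.35 loc [-172.3   -0.2  197.4] f [ 0.2  0.8 -0.7]
shift [-0.003 -0.059  0.875] turn [ 0.001 -0.021  0.166]
```

```bash
python3 -c "
from h import *
plan([-160,-4,100],tool(.08,-1.5708))"
```

```text
q [-1.26  0.36  1.44  2.22 -0.58  0.81  0.7 ] t 5.35 loc [-172.3   -0.2  197.4] f [ 0.2  0.8 -0.7]
shift [-0.046 -0.028  0.981] turn [ 0.141 -0.015  0.167]
```

Emit:
step_arm --pt "1 -0.02 -0.03 0.4 0.07 0 0.08" --pt "1 -0.05 -0.03 0.8 0.14 -0.01 0.17" --pt "1 -0.05 -0.03 0.98 0.14 -0.01 0.17" --pt "1 -0.05 -0.03 0.98 0.14 -0.01 0.17"

```text
time_s: 5.85
eef_pos: [0.4819, -0.0209, 0.0994]
tool_rot: [[-0.072, 0.994, 0.078], [0.997, 0.072, 0.007], [0.002, 0.078, -0.997]]
ft_force: [-0.2, 0.2, 0.3]
finger_gap: 0.999
grasp_force: 0.0
```

```bash
python3 -c "
from h import *
plan([-155,-4,31],tool(.08,-1.5708))"
```

```text
q [-0.9   0.54  1.06  2.22 -0.78  0.71  0.77] t 5.85 loc [-161.    -5.2   99.4] f [-0.2  0.2  0.3]
shift [0.011 0.006 0.686] turn [-0.004 -0.003 -0.002]
```

Elbow unwinding well. Going down, then forward slowly.

Emit:
step_arm --pt "1 0 0 0.35 0 0 0" --pt "1 0 0 0.68 0 0 0" --pt "1 0 0 0.68 0 0 0"

```text
time_s: 6.22
eef_pos: [0.4873, -0.0202, 0.0323]
tool_rot: [[-0.071, 0.994, 0.078], [0.997, 0.071, 0.008], [0.002, 0.078, -0.997]]
ft_force: [-0.6, -0.2, 0.1]
finger_gap: 0.997
grasp_force: 0.0
```

Emit:
step_arm --pt "1 0 0.05 0 0 0 0" --pt "1 0 0.1 0 0 0 0" --pt "1 0 0.15 0.01 0 0 0" --pt "1 0 0.2 0.01 0 0 0" --pt "1 0 0.25 0.02 0 0 0" --pt "1 0 0.3 0.02 0 0 0" --pt "1 0 0.3 0.02 0 0 0"

```text
time_s: 7.1
eef_pos: [0.5088, -0.0202, 0.034]
tool_rot: [[-0.065, 0.996, 0.068], [0.998, 0.065, 0.012], [0.008, 0.068, -0.998]]
ft_force: [-24.7, -1.5, 33.1]
finger_gap: 0.995
grasp_force: 17.3
```

```bash
python3 -c "
from h import *
plan([-102,-4,31],tool(.08,-1.5708))
p,d=imaging.read_camera('scene'); cv2.imwrite('pics/s2.png',cv2.resize(p[120:330,210:440],None,fx=2.8,fy=2.8,interpolation=cv2.INTER_CUBIC))"
```

```text
q [-0.74  0.66  0.87  2.18 -0.94  0.64  0.87] t 7.1 loc [-134.    -6.5   34. ] f [-24.7  -1.5  33.1]
shift [0.027 0.317 0.052] turn [-0.023 -0.014 -0.016]
```

View pics/s2.png

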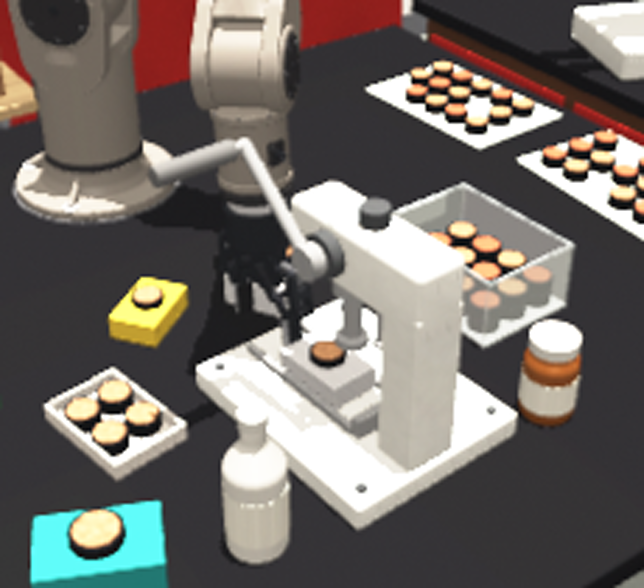

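The picture shows the leading finger at about (290,320), right at the holder's front top edge, with a high upward force. I suspect the fingertip is riding on the top edge, so I'll back off and measure the tip.

Emit:
step_arm --pt "1 0 -0.1 -0.05 0 0 0" --pt "1 0 -0.2 -0.05 0 0 0" --pt "1 0 -0.25 -0.05 0 0 0" --pt "1 0 -0.25 -0.05 0 0 0"

```text
time_s: 7.65
eef_pos: [0.4926, -0.0199, 0.036]
tool_rot: [[-0.07, 0.994, 0.08], [0.998, 0.07, 0.007], [0.002, 0.08, -0.997]]
ft_force: [-0.7, 0.7, 1.0]
finger_gap: 1.0
grasp_force: 0.0
```

```bash
python3 -c "
from h import *
plan([-102,-4,31],tool(.08,-1.5708))
p,d=imaging.read_camera('scene'); cv2.imwrite('pics/s3full.png',p)
S=loc(cloud('scene',d))*1e3
dark=(p.max(2)<70)
k=dark&(S[...,0]>-240)&(S[...,0]<-60)&(abs(S[...,1])<60)&(S[...,2]>33)&(S[...,2]<130)
P=S[k]
for z in range(30,130,8):
    b=P[(P[:,2]>=z)&(P[:,2]<z+8)]
    if len(b): print(z,len(b),b[:,0].min().round(),b[:,0].max().round(),np.median(b[:,1]).round())
m=(p[...,2]>90)&(p[...,0]<70)&(S[...,2]>60)&(S[...,2]<80)&(abs(S[...,1])<30)&(S[...,0]>-90)&(S[...,0]<40)
M=S[m];print('mount',len(M),np.percentile(M,[2,50,98],axis=0).round())
h=(S[...,2]>56)&(S[...,2]<63)&(abs(S[...,1])<28)&(S[...,0]>-110)&(S[...,0]<20)
H=S[h];print(np.percentile(H,[1,5,50,95,99],axis=0).round())
cv2.imwrite('pics/s3.png',cv2.resize(p[190:270,280:360],None,fx=7,fy=7,interpolation=cv2.INTER_CUBIC))
"
```

```text
q [-0.76  0.63  0.87  2.23 -0.95  0.6   0.89] t 7.65 loc [-150.2   -4.9   36. ] f [-0.7  0.7  1. ]
shift [0.011 0.476 0.088] turn [ 0.    -0.003 -0.005]
46 10 -201.0 -194.0 -5.0
54 9 -199.0 -105.0 2.0
62 18 -200.0 -95.0 -4.0
70 24 -201.0 -95.0 -5.0
78 22 -206.0 -97.0 -4.0
86 21 -228.0 -96.0 -9.0
94 29 -232.0 -100.0 -14.0
102 40 -230.0 -81.0 -14.0
110 58 -230.0 -82.0 -14.0
118 53 -228.0 -85.0 -15.0
126 27 -227.0 -86.0 -14.0
mount 6 [[-37. -15.  70.]
 [-29. -13.  72.]
 [-18.   7.  74.]]
[[-105.  -28.   56.]
 [ -78.  -27.   58.]
 [ -18.   -8.   61.]
 [  11.   25.   63.]
 [  12.   27.   63.]]
```

View pics/s3.png

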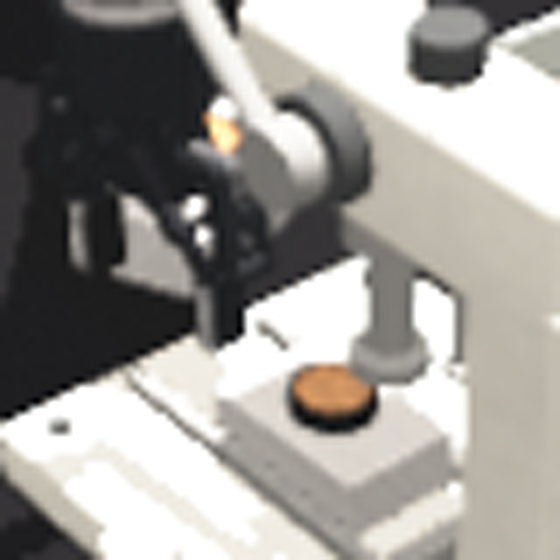

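The picture shows the holder with its mount at about (333,390), moved in a few mm. The leading finger is at (218,320) with its tip near the height of the holder's top edge. I'll go lower and push again.

```bash
python3 -c "
from h import *
plan([-145,-2,26],tool(.12,-1.5708))
plan([-97,-2,26],tool(.12,-1.5708))"
```

```text
q [-0.76  0.63  0.87  2.23 -0.95  0.6   0.89] t 7.7 loc [-149.8   -5.    36. ] f [1.  0.1 0.2]
shift [0.03  0.039 0.104] turn [-0.079 -0.003 -0.005]
q [-0.76  0.63  0.87  2.23 -0.95  0.6   0.89] t 7.7 loc [-149.8   -5.    36. ] f [1.  0.1 0.2]
shift [0.031 0.518 0.142] turn [-0.079 -0.003 -0.005]
```

Emit:
step_arm --pt "1 0.02 0.02 0.06 -0.08 0 0" --pt "1 0.03 0.04 0.1 -0.08 0 0" --pt "1 0.03 0.1 0.11 -0.08 0 0" --pt "1 0.03 0.16 0.12 -0.08 0 0" --pt "1 0.03 0.22 0.12 -0.08 0 0" --pt "1 0.03 0.28 0.12 -0.08 0 0" --pt "1 0.03 0.34 0.13 -0.08 0 0" --pt "1 0.03 0.34 0.13 -0.08 0 0"

```text
time_s: 8.7
eef_pos: [0.5282, -0.0146, 0.0259]
tool_rot: [[-0.07, 0.99, 0.121], [0.998, 0.07, 0.01], [0.001, 0.121, -0.993]]
ft_force: [0.2, -0.3, 0.0]
finger_gap: 1.001
grasp_force: 0.0
```

```bash
python3 -c "
from h import *
plan([-97,-2,26],tool(.12,-1.5708))
"
```

```text
q [-0.72  0.67  0.82  2.18 -1.    0.57  0.91] t 8.7 loc [-114.3   -2.3   25.9] f [ 0.2 -0.3  0. ]
shift [0.004 0.172 0.02 ] turn [ 0.002 -0.002 -0.006]
```

Emit:
step_arm --pt "1 0 0.04 0 0 0 0" --pt "1 0 0.08 0.01 0 0 0" --pt "1 0 0.12 0.01 0 0 0" --pt "1 0 0.15 0.01 0 0 0" --pt "1 0 0.17 0.02 0 0 0" --pt "1 0 0.17 0.02 0 0 0"

```text
time_s: 9.45
eef_pos: [0.5446, -0.0135, 0.0259]
tool_rot: [[-0.07, 0.99, 0.12], [0.998, 0.069, 0.01], [0.002, 0.12, -0.993]]
ft_force: [-2.6, -0.1, 0.0]
finger_gap: 0.999
grasp_force: 1.1
```

```bash
python3 -c "
from h import *
p,d=imaging.read_camera('scene'); cv2.imwrite('pics/s4full.png',p)
S=loc(cloud('scene',d))*1e3
m=(p[...,2]>90)&(p[...,0]<70)&(S[...,2]>60)&(S[...,2]<80)&(abs(S[...,1])<30)&(S[...,0]>-90)&(S[...,0]<40)
M=S[m];print('mount',len(M),np.percentile(M,[2,50,98],axis=0).round(), np.argwhere(m).mean(0))
print(proj('scene',[RP@np.array([x,0,.07])+T for x in (-.03,-.02,-.01,0)]))
"
```

```text
mount 10 [[ -4. -17.  69.]
 [ 11.  -9.  71.]
 [ 17.  13.  74.]] [253.3 334.5]
[[327.54657722 246.33044715]
 [329.68115787 247.94661545]
 [331.83971746 249.58093908]
 [334.02266233 251.23372568]]
```

Emit:
step_arm --pt "1 0 0.02 0 0 0 0" --pt "1 0 0.04 0 0 0 0" --pt "1 0 0.04 0 0 0 0"

```text
time_s: 9.88
eef_pos: [0.5464, -0.013, 0.026]
tool_rot: [[-0.07, 0.991, 0.116], [0.998, 0.069, 0.011], [0.003, 0.117, -0.993]]
ft_force: [-9.1, 0.9, 5.9]
finger_gap: 1.002
grasp_force: 4.5
```

Emit:
step_arm --pt "1 0 0.02 0 0 0 0" --pt "1 0 0.03 0 0 0 0" --pt "1 0 0.03 0 0 0 0"

```text
time_s: 10.25
eef_pos: [0.5464, -0.013, 0.0259]
tool_rot: [[-0.07, 0.991, 0.112], [0.998, 0.069, 0.012], [0.004, 0.112, -0.994]]
ft_force: [-18.7, 0.8, 14.7]
finger_gap: 1.003
grasp_force: 9.3
```

Emit:
step_arm --pt "1 0 -0.2 0 0 0 0" --pt "1 0 -0.4 -0.1 0 0 0" --pt "1 0 -0.5 -0.5 0 0 0" --pt "1 0 -0.5 -1 0 0 0" --pt "1 0 -0.5 -1 0 0 0"

```text
time_s: 10.88
eef_pos: [0.4925, -0.0172, 0.123]
tool_rot: [[-0.07, 0.989, 0.126], [0.998, 0.07, 0.011], [0.002, 0.127, -0.992]]
ft_force: [0.6, 0.4, -0.8]
finger_gap: 0.998
grasp_force: 0.0
```

```bash
python3 -c "
from h import *
for uv in [(228,262),(228,295),(228,328)]:
    o,d=ray('top',uv[0]/3.4+214.65,uv[1]/3.4+119.65)
    best=[]
    for th in np.arange(1.6,2.31,.01):
        y=95-85*np.cos(th)+15*np.sin(th); z=67+85*np.sin(th)+15*np.cos(th)
        P=loc(o+d*(z/1e3-o[2])/d[2])*1e3; best.append((abs(P[1]-y),th,P.round(1),y))
    print(min(best,key=lambda b:b[0]))
plan([-150,60,220],tool(.2,-np.pi))
"
```

```text
(np.float64(0.01578382988930116), np.float64(2.1400000000000006), array([-36.3, 153.4, 130.5]), np.float64(153.44667967350819))
(np.float64(0.07825675114466435), np.float64(2.170000000000001), array([-67.4, 155.4, 128.7]), np.float64(155.32550478998402))
(np.float64(0.22387557297213334), np.float64(2.2000000000000006), array([-98.4, 157.4, 126.9]), np.float64(157.15004102399828))
q [-0.96  0.49  1.11  2.22 -0.75  0.7   0.73] t 10.875 loc [-150.    -2.3  123. ] f [ 0.6  0.4 -0.8]
shift [ 0.625  0.122 -0.961] turn [-0.117  0.112  3.135]
```

Emit:
step_arm --pt "1 0.2 0 -0.4 0 0 0.35" --pt "1 0.4 0.05 -0.8 0 0 0.7" --pt "1 0.6 0.1 -0.96 0 0 1"

```text
time_s: 11.25
eef_pos: [0.4848, 0.0454, 0.2161]
tool_rot: [[0.407, 0.906, 0.119], [0.912, -0.411, 0.009], [0.057, 0.105, -0.993]]
ft_force: [-0.0, -0.6, -0.7]
finger_gap: 0.999
grasp_force: 0.0
```

Emit:
step_arm --pt "1 0 0 0 0 0 0.35" --pt "1 0 0 0 0 0 0.7" --pt "1 0 0 0 0 0 1"

```text
time_s: 11.62
eef_pos: [0.4846, 0.042, 0.2159]
tool_rot: [[0.795, 0.595, 0.12], [0.598, -0.801, 0.01], [0.103, 0.064, -0.993]]
ft_force: [-0.4, 0.1, -0.6]
finger_gap: 1.003
grasp_force: 0.0
```

Emit:
step_arm --pt "1 0 0 0 0 0 0.35" --pt "1 0 0 0 0 0 0.7" --pt "1 0 0 0 0 0 1" --pt "1 0 0 0 0 0 1"

```text
time_s: 12.12
eef_pos: [0.4844, 0.0417, 0.2159]
tool_rot: [[0.982, 0.147, 0.12], [0.147, -0.989, 0.01], [0.12, 0.008, -0.993]]
ft_force: [1.0, 1.0, -0.5]
finger_gap: 1.0
grasp_force: 0.0
```

```bash
python3 -c "
from h import *
plan([-115,156,200],tool(.25,-np.pi))
"
```

```text
q [-1.36  0.42  1.45  2.15 -0.57  0.9  -1.02] t 12.125 loc [-153.8   57.1  215.9] f [ 1.   1.  -0.5]
shift [ 0.439 -0.959  0.205] turn [-0.012  0.258  0.15 ]
```

Emit:
step_arm --pt "1 0.2 -0.45 0.1 0 0.1 0.05" --pt "1 0.4 -0.9 0.2 0 0.2 0.1" --pt "1 0.44 -0.96 0.2 0 0.26 0.15" --pt "1 0.44 -0.96 0.2 0 0.26 0.15"

```text
time_s: 12.62
eef_pos: [0.5153, 0.143, 0.2005]
tool_rot: [[0.966, 0.075, 0.246], [0.071, -0.997, 0.023], [0.247, -0.005, -0.969]]
ft_force: [0.5, 0.4, 0.2]
finger_gap: 1.0
grasp_force: 0.0
```

```bash
python3 -c "
from h import *
plan([-88,156,113],tool(.25,-np.pi))
p,d=imaging.read_camera('scene')
S=loc(cloud('scene',d))*1e3
k=(p.max(2)>80)&(S[...,0]>-110)&(S[...,0]<-20)&(S[...,1]>75)&(S[...,1]<185)&(S[...,2]>60)&(S[...,2]<160)
P=S[k];print(len(P),np.percentile(P,[3,50,97],axis=0).round());print(P[np.argsort(P[:,1])[::8]].round())
cv2.imwrite('pics/s5.png',cv2.resize(p[150:270,290:420],None,fx=5,fy=5,interpolation=cv2.INTER_CUBIC))
"
```

```text
q [-1.5   0.5   1.4   2.15 -0.72  0.76 -1.18] t 12.625 loc [-115.6  155.8  200.5] f [0.5 0.4 0.2]
shift [0.052 0.003 0.916] turn [-0.011  0.     0.001]
9 [[-53.  83.  61.]
 [-50.  85.  68.]
 [-47.  87.  75.]]
[[-49.  82.  75.]
 [-50.  87.  72.]]
```

View pics/s5.png

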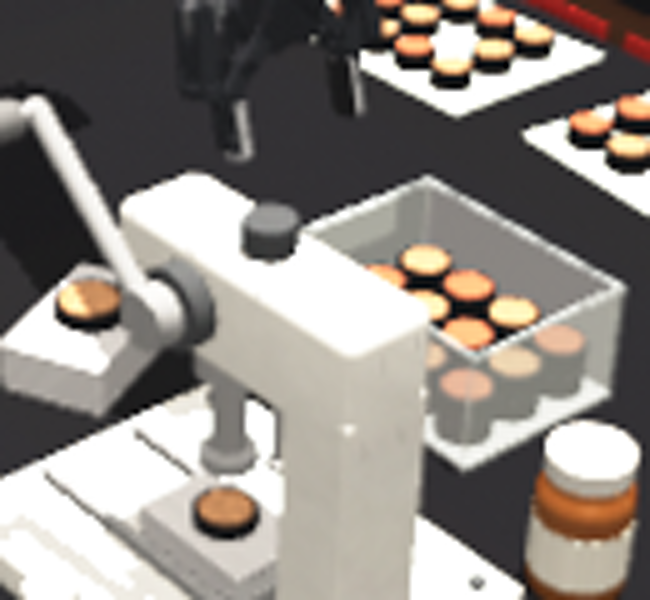

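The scene view shows the holder under the foot at (227,510) and the open gripper at (235,110) above and behind the press. The clamp is hidden by the head. I'll descend and grip.

Emit:
step_arm --pt "1 0.02 0 0.3 0 0 0" --pt "1 0.05 0 0.6 0 0 0" --pt "1 0.05 0 0.8 0 0 0" --pt "1 0.05 0 0.92 0 0 0" --pt "1 0.05 0 0.92 0 0 0"

```text
time_s: 13.3
eef_pos: [0.5432, 0.1438, 0.1128]
tool_rot: [[0.967, 0.071, 0.246], [0.067, -0.997, 0.023], [0.247, -0.006, -0.969]]
ft_force: [0.1, 0.1, 0.5]
finger_gap: 1.003
grasp_force: 0.0
```

```bash
python3 -c "
from h import *
plan([-88,156,113],tool(.25,-np.pi))
p,d=imaging.read_camera('wrist'); cv2.imwrite('pics/w1.png',p)
"
```

```text
q [-1.23  0.59  1.08  2.17 -0.92  0.6  -1.04] t 13.3 loc [-87.7 154.6 112.8] f [0.1 0.1 0.5]
shift [-0.002 -0.014 -0.003] turn [-0.01   0.001 -0.007]
```

View pics/w1.png

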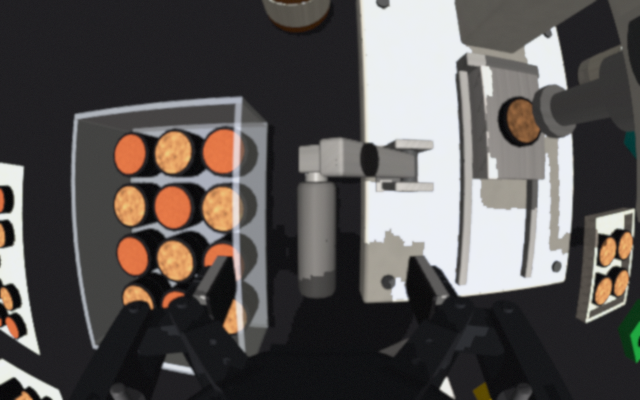

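The wrist view shows the clamp grip upright from (317,180) to (317,297), centred between the fingers at x about 318. The holder sits at the stop. I'll check the depth to the grip with this camera.

```bash
python3 -c "
from h import *
s=env.state(); i=imaging.camera_info('wrist'); E=i['extrinsics']
p,d=imaging.read_camera('wrist')
def pr(P):
    c=(P-E[:3,3])@E[:3,:3]; c=np.array([c[0],-c[1],-c[2]]); r=np.hypot(c[0],c[1]); t=np.arctan2(r,c[2])
    return i['cx']+i['fx']*t*c[0]/r, i['cy']+i['fy']*t*c[1]/r, c[2]
R=s['tool_rot'];e=s['eef_pos']
print('tcp',pr(e),'grasp',pr(e-R[:,2]*.0187))
for u,v in [(317,190),(317,215),(317,240),(317,265),(317,285),(560,270),(520,120)]:
    dx,dy=(u-i['cx'])/i['fx'],(v-i['cy'])/i['fy']; t=np.hypot(dx,dy); n=np.array([dx/t*np.sin(t),dy/t*np.sin(t),np.cos(t)])
    n=n/n[2]*d[v,u]; P=E[:3,:3]@np.array([n[0],-n[1],-n[2]])+E[:3,3]; print(u,v,d[v,u],(loc(P)*1e3).round(1))
"
```

```text
tcp (np.float64(321.4779986317767), np.float64(257.96561455898797), np.float64(0.16090159020108435)) grasp (np.float64(321.55008010753517), np.float64(276.8055663981101), np.float64(0.14311650181470803))
317 190 0.13546236 [-51.1 156.8 136.4]
317 215 0.13407685 [-61.9 156.7 138.5]
317 240 0.13503882 [-73.  156.8 138.2]
317 265 0.13598874 [-84.4 156.8 138. ]
317 285 0.13683972 [-94.  156.9 137.8]
560 270 0.24456976 [-134.   -88.2   30.8]
520 120 0.19622009 [ 1.1  4.1 71.2]
```

Emit:
step_arm --pt "0.5 0 -0.02 0 0 0 0" --pt "0 0 -0.02 0 0 0 0" --pt "0 0 -0.02 0 0 0 0" --pt "0 0 -0.02 0 0 0 0" --pt "0 0 -0.02 0 0 0 0"

```text
time_s: 14.02
eef_pos: [0.5429, 0.1479, 0.1128]
tool_rot: [[0.966, 0.073, 0.246], [0.069, -0.997, 0.024], [0.247, -0.007, -0.969]]
ft_force: [-1.0, 0.9, 1.0]
finger_gap: 0.184
grasp_force: 58.5
```

```bash
python3 -c "
from h import *
s=env.state();R=s['tool_rot']
g=loc(s['eef_pos']-R[:,2]*.0187)*1e3; print('grasp',g.round(1))
th0=np.arctan2(g[2]-67,-(g[1]-95))-np.arctan2(15,85); print('th',th0,'r',np.hypot(g[2]-67,g[1]-95),np.hypot(85,15))
def grip(th): return np.array([g[0],95-85*np.cos(th)+15*np.sin(th),67+85*np.sin(th)+15*np.cos(th)])
for th in np.r_[2.16:-.01:-.18]:
    P=grip(th); v=R.T@(RP@((P-g)/1e3))*10; print(th.round(2),P.round(1),v.round(3))
"
```

```text
grasp [-92.4 158.6 131. ]
th 2.1787520029699925 r 90.1919018350809 86.31338250816034
2.16 [-92.4 154.7 129.3] [-0.004  0.039  0.015]
1.98 [-92.4 142.6 139. ] [ 0.02   0.16  -0.079]
1.8 [-92.4 128.9 146.4] [ 0.039  0.296 -0.151]
1.62 [-92.4 114.2 151.2] [ 0.051  0.443 -0.199]
1.44 [-92.4  98.8 153.2] [ 0.056  0.597 -0.22 ]
1.26 [-92.4  83.3 152.5] [ 0.055  0.752 -0.214]
1.08 [-92.4  68.2 149. ] [ 0.046  0.903 -0.181]
0.9 [-92.4  53.9 142.9] [ 0.032  1.046 -0.122]
0.72 [-92.4  41.  134.3] [ 0.011  1.176 -0.04 ]
0.54 [-92.4  29.8 123.6] [-0.016  1.288  0.063]
0.36 [-92.4  20.7 111. ] [-0.047  1.38   0.185]
0.18 [-92.4  14.1  97. ] [-0.081  1.448  0.32 ]
0.0 [-92.4  10.   82. ] [-0.118  1.489  0.465]
```

Emit:
step_arm --pt "0 0.01 0.06 -0.05 0 0 0" --pt "0 0.02 0.125 -0.095 0 0 0" --pt "0 0.04 0.26 -0.17 0 0 0" --pt "0 0.05 0.41 -0.22 0 0 0" --pt "0 0.06 0.565 -0.24 0 0 0" --pt "0 0.06 0.72 -0.235 0 0 0" --pt "0 0.05 0.87 -0.2 0 0 0" --pt "0 0.05 0.87 -0.2 0 0 0"

```text
time_s: 15.02
eef_pos: [0.55, 0.0554, 0.1347]
tool_rot: [[0.966, 0.066, 0.25], [0.063, -0.998, 0.02], [0.251, -0.004, -0.968]]
ft_force: [-6.5, -8.8, 18.5]
finger_gap: 0.188
grasp_force: 61.1
```

```bash
cat > cl.py <<'E'
from h import *
import sys
s=env.state();R=s['tool_rot']
g=loc(s['eef_pos']-R[:,2]*.0187)*1e3; print('grasp',g.round(1),'f',s['ft_force'],s['q'].round(2),s['time_s'])
def grip(th): return np.array([g[0],95-85*np.cos(th)+15*np.sin(th),67+85*np.sin(th)+15*np.cos(th)])+off
off=np.array(eval(sys.argv[1]))
for th in eval(sys.argv[2]):
    P=grip(th); print(th,P.round(1),(R.T@(RP@((P-g)/1e3))*10).round(3))
E
python3 cl.py "(0,2,2)" "[1.08,.9,.72,.54,.36,.18,0]"
```

```text
grasp [-92.1  65.9 152.8] f [-6.45391789 -8.78838223 18.45913304] [-1.09  0.52  1.11  2.18 -0.86  0.62 -0.91] 15.025
1.08 [-92.1  70.2 151. ] [-0.005 -0.043  0.017]
0.9 [-92.1  55.9 144.9] [-0.019  0.1    0.076]
0.72 [-92.1  43.  136.3] [-0.04   0.23   0.159]
0.54 [-92.1  31.8 125.6] [-0.066  0.342  0.263]
0.36 [-92.1  22.7 113. ] [-0.096  0.433  0.385]
0.18 [-92.1  16.1  99. ] [-0.131  0.5    0.52 ]
0 [-92.1  12.   84. ] [-0.168  0.542  0.665]
```

```bash
python3 cl.py "(0,.8,5)" "[1.08,.9,.72,.54,.36,.18,0]"
```

```text
grasp [-92.1  65.9 152.8] f [-6.45391789 -8.78838223 18.45913304] [-1.09  0.52  1.11  2.18 -0.86  0.62 -0.91] 15.025
1.08 [-92.1  69.  154. ] [ 0.003 -0.031 -0.012]
0.9 [-92.1  54.7 147.9] [-0.011  0.112  0.047]
0.72 [-92.1  41.8 139.3] [-0.032  0.242  0.13 ]
0.54 [-92.1  30.6 128.6] [-0.058  0.354  0.234]
0.36 [-92.1  21.5 116. ] [-0.089  0.445  0.356]
0.18 [-92.1  14.9 102. ] [-0.123  0.512  0.491]
0 [-92.1  10.8  87. ] [-0.161  0.553  0.636]
```

Emit:
step_arm --pt "0 0.01 -0.03 -0.01 0 0.15 0" --pt "0 0.02 -0.03 -0.01 0 0.3 0" --pt "0 0.02 -0.03 -0.01 0 0.3 0"

```text
time_s: 15.4
eef_pos: [0.5522, 0.0617, 0.1362]
tool_rot: [[0.917, 0.068, 0.393], [0.061, -0.998, 0.033], [0.395, -0.006, -0.919]]
ft_force: [-0.7, -4.3, 9.6]
finger_gap: 0.187
grasp_force: 63.0
```

```bash
python3 cl.py "(0,.8,5)" "[1.08,.9,.72,.54,.36,.18,0]"
```

```text
grasp [-92.1  72.  153.4] f [-0.70509885 -4.25623168  9.62789342] [-1.09  0.41  1.02  2.28 -1.    0.37 -0.79] 15.4
1.08 [-92.1  69.  154. ] [ 0.003  0.03  -0.006]
0.9 [-92.1  54.7 147.9] [-0.021  0.173  0.05 ]
0.72 [-92.1  41.8 139.3] [-0.054  0.303  0.128]
0.54 [-92.1  30.6 128.6] [-0.095  0.415  0.227]
0.36 [-92.1  21.5 116. ] [-0.144  0.507  0.342]
0.18 [-92.1  14.9 102. ] [-0.199  0.574  0.47 ]
0 [-92.1  10.8  87. ] [-0.258  0.616  0.608]
```

Emit:
step_arm --pt "0 -0.01 0.1 0.01 0 0 0" --pt "0 -0.02 0.17 0.04 0 0 0" --pt "0 -0.05 0.3 0.12 0 0 0" --pt "0 -0.1 0.41 0.22 0 -0.08 0" --pt "0 -0.15 0.5 0.34 0 -0.15 0" --pt "0 -0.15 0.5 0.34 0 -0.15 0"

```text
time_s: 16.15
eef_pos: [0.555, 0.0111, 0.0974]
tool_rot: [[0.945, 0.068, 0.32], [0.064, -0.998, 0.025], [0.321, -0.003, -0.947]]
ft_force: [4.1, -4.8, 1.5]
finger_gap: 0.185
grasp_force: 61.8
```

```bash
python3 cl.py "(0,.8,5)" "[.54,.36,.27,.18,.09,0]"
```

```text
grasp [-91.7  21.4 115.1] f [ 4.14137483 -4.77241241  1.46004267] [-0.85  0.49  0.89  2.25 -1.05  0.43 -0.64] 16.15
0.54 [-91.7  30.6 128.6] [ 0.043 -0.093 -0.127]
0.36 [-91.7  21.5 116. ] [ 0.003 -0.002 -0.008]
0.27 [-91.7  17.9 109.1] [-0.019  0.035  0.057]
0.18 [-91.7  14.9 102. ] [-0.042  0.065  0.124]
0.09 [-91.7  12.5  94.6] [-0.065  0.089  0.194]
0 [-91.7  10.8  87. ] [-0.09   0.106  0.266]
```

Excellent. Finish the closing gently.

Emit:
step_arm --pt "0 -0.02 0.035 0.057 0 -0.05 0" --pt "0 -0.04 0.065 0.124 0 -0.1 0" --pt "0 -0.07 0.09 0.19 0 -0.1 0" --pt "0 -0.09 0.105 0.26 0 -0.1 0" --pt "0 -0.09 0.105 0.26 0 -0.1 0"

```text
time_s: 16.77
eef_pos: [0.5548, 0.0007, 0.07]
tool_rot: [[0.96, 0.069, 0.273], [0.066, -0.998, 0.021], [0.274, -0.002, -0.962]]
ft_force: [1.7, -8.8, -0.6]
finger_gap: 0.187
grasp_force: 61.4
```

```bash
python3 cl.py "(0,.8,5)" "[.09,0,-.05]"
```

```text
grasp [-91.7  11.1  88. ] f [ 1.7425461  -8.77705714 -0.58577249] [-0.78  0.55  0.84  2.22 -1.08  0.46 -0.6 ] 16.775
0.09 [-91.7  12.5  94.6] [ 0.018 -0.015 -0.064]
0 [-91.7  10.8  87. ] [-0.003  0.003  0.009]
-0.05 [-91.7  10.2  82.7] [-0.014  0.009  0.05 ]
```

Emit:
step_arm --pt "0 0 -0.01 0.03 0 0 0" --pt "0 -0.01 -0.02 0.05 0 0 0" --pt "0 -0.01 -0.02 0.05 0 0 0"

```text
time_s: 17.15
eef_pos: [0.5549, 0.0004, 0.067]
tool_rot: [[0.959, 0.065, 0.275], [0.061, -0.998, 0.021], [0.276, -0.003, -0.961]]
ft_force: [-14.2, -11.0, 33.3]
finger_gap: 0.188
grasp_force: 65.3
```

Emit:
step_arm --pt "0 0 0 -0.03 0 0 0" --pt "0.5 0 0 -0.03 0 0 0" --pt "1 0 0 -0.03 0 0 0" --pt "1 0 0 -0.03 0 0 0" --pt "1 -0.02 0 -0.25 0 0 0" --pt "1 -0.05 0 -0.6 0 0 0" --pt "1 -0.1 0 -1 0 0 0" --pt "1 -0.1 0 -1 0 0 0"

```text
time_s: 18.15
eef_pos: [0.518, 0.0037, 0.1593]
tool_rot: [[0.959, 0.074, 0.273], [0.069, -0.997, 0.028], [0.274, -0.008, -0.962]]
ft_force: [1.6, 0.0, -0.0]
finger_gap: 1.001
grasp_force: 0.0
```

```bash
cat > wr.py <<'E'
from h import *
def wcloud():
    i=imaging.camera_info('wrist'); E=i['extrinsics']; p,d=imaging.read_camera('wrist')
    v,u=np.mgrid[:400,:640]; dx,dy=(u-i['cx'])/i['fx'],(v-i['cy'])/i['fy']; t=np.hypot(dx,dy)+1e-9
    k=np.tan(t)/t*d
    P=np.stack([dx*k,-dy*k,-d],-1)@E[:3,:3].T+E[:3,3]
    return p,loc(P)*1e3
E
python3 -c "
from wr import *
p,S=wcloud(); cv2.imwrite('pics/w2.png',p)
def box(lo,hi,n):
    k=np.all((S>lo)&(S<hi),-1); B=S[k]; print(n,len(B)); 
    if len(B): print(np.percentile(B,[2,50,98],axis=0).round())
box([-110,-5,75],[-50,30,110],'grip')
box([-46,20,60],[-30,95,110],'arm')
box([-120,-40,50],[-30,-12,66],'holder top right')
plan([-160,-60,250],tool(.15,-np.pi/2))
"
```

```text
grip 1545
[[-99.   3.  86.]
 [-75.  11.  90.]
 [-51.  19.  93.]]
arm 1533
[[-46.  23.  66.]
 [-40.  62.  75.]
 [-30.  93.  76.]]
holder top right 187
[[-44. -30.  52.]
 [-42. -21.  61.]
 [-38. -12.  62.]]
q [-1.1   0.4   1.2   2.25 -0.77  0.59 -0.85] t 18.2 loc [-123.2   17.   158.3] f [ 0.6 -0.3  0.6]
shift [-0.104  0.762 -0.989] turn [ 0.186 -0.21  -3.137]
```

```bash
python3 -c "
from h import *
plan([-170,10,380],tool(.0,-np.pi/2))
"
```

```text
q [-1.1   0.4   1.2   2.25 -0.77  0.59 -0.85] t 18.2 loc [-123.2   17.   158.3] f [ 0.6 -0.3  0.6]
shift [ 0.154  0.052 -2.262] turn [ 0.422 -0.446 -3.119]
```

Emit:
step_arm --pt "1 0.03 0 -0.5 0 0 0" --pt "1 0.06 0 -0.9 0 -0.2 0" --pt "1 0.06 0 -0.9 0 -0.4 0" --pt "1 0.06 0 -0.9 0 -0.54 0" --pt "1 0.06 0 -0.9 0 -0.54 0"

```text
time_s: 18.82
eef_pos: [0.5, 0.0008, 0.2451]
tool_rot: [[0.997, 0.073, 0.004], [0.073, -0.997, 0.005], [0.004, -0.005, -1.0]]
ft_force: [0.4, -0.7, 0.7]
finger_gap: 0.999
grasp_force: 0.0
```

Emit:
step_arm --pt "1 0 0 -0.4 0 0 -0.35" --pt "1 0 0 -0.8 0 0 -0.7" --pt "1 0 0 -1 0 0 -1"

```text
time_s: 19.2
eef_pos: [0.4989, -0.0005, 0.3468]
tool_rot: [[0.838, 0.545, 0.007], [0.545, -0.838, 0.008], [0.01, -0.003, -1.0]]
ft_force: [-0.6, 0.4, 0.3]
finger_gap: 0.998
grasp_force: 0.0
```

Emit:
step_arm --pt "1 0 0 -0.1 0 0 -0.35" --pt "1 0 0 -0.2 0 0 -0.7" --pt "1 0 0 -0.25 0 0 -1"

```text
time_s: 19.58
eef_pos: [0.4982, -0.0003, 0.3704]
tool_rot: [[0.474, 0.881, 0.005], [0.881, -0.474, 0.008], [0.009, 0.001, -1.0]]
ft_force: [-0.2, -0.5, -1.1]
finger_gap: 1.0
grasp_force: 0.0
```

Emit:
step_arm --pt "1 0 0 0 0 0 -0.35" --pt "1 0 0 0 0 0 -0.7" --pt "1 0 0 0 0 0 -1" --pt "1 0 0 0 0 0 -1"

```text
time_s: 20.08
eef_pos: [0.4981, -0.0003, 0.3701]
tool_rot: [[0.0, 1.0, 0.004], [1.0, -0.0, 0.007], [0.007, 0.004, -1.0]]
ft_force: [0.2, -0.7, 0.6]
finger_gap: 1.001
grasp_force: 0.0
```

```bash
python3 -c "
from wr import *
plan([-100,-118,380],tool(.0,-np.pi/2))
p,S=wcloud()
k=np.all((S>[-160,-165,250])&(S<[-60,-66,360]),-1); B=S[k]; print(len(B))
if len(B): print(np.percentile(B,[2,50,98],axis=0).round())
"
```

```text
q [-1.14  0.06  1.1   1.83 -0.07  1.28 -0.02] t 20.075 loc [-143.3   14.2  370.1] f [ 0.2 -0.7  0.6]
shift [-1.286  0.529 -0.106] turn [ 0.009 -0.014 -0.147]
1103
[[-109. -113.  308.]
 [-100.  -85.  318.]
 [ -89.  -67.  321.]]
```

Emit:
step_arm --pt "1 -0.4 0.1 -0.1 0 0 -0.07" --pt "1 -0.8 0.25 -0.1 0 0 -0.15" --pt "1 -1 0.5 -0.1 0 0 -0.15" --pt "1 -1 0.5 -0.1 0 0 -0.15"

```text
time_s: 20.62
eef_pos: [0.5492, -0.1021, 0.3798]
tool_rot: [[-0.07, 0.998, 0.004], [0.998, 0.07, 0.004], [0.003, 0.004, -1.0]]
ft_force: [-0.0, 0.2, 0.2]
finger_gap: 1.0
grasp_force: 0.0
```

```bash
python3 -c "
from h import *
plan([-99,-118,290],tool(.0,-np.pi/2))
"
```

```text
q [-0.81  0.29  1.13  1.68 -0.27  1.34  0.44] t 20.625 loc [-99.7 -91.1 379.8] f [-0.   0.2  0.2]
shift [-0.272  0.004  0.897] turn [ 0.008 -0.007 -0.006]
```

Emit:
step_arm --pt "1 -0.15 0 0.1 0 0 0" --pt "1 -0.27 0 0.4 0 0 0" --pt "1 -0.27 0 0.7 0 0 0" --pt "1 -0.27 0 0.9 0 0 0" --pt "0.4 -0.27 0 0.9 0 0 0" --pt "0 -0.27 0 0.9 0 0 0" --pt "0 -0.27 0 0.9 0 0 0" --pt "0 -0.27 0 0.9 0 0 0"

```text
time_s: 21.62
eef_pos: [0.5521, -0.1264, 0.2914]
tool_rot: [[-0.077, 0.997, 0.007], [0.997, 0.077, 0.007], [0.006, 0.008, -1.0]]
ft_force: [1.5, 1.1, 1.6]
finger_gap: 0.23
grasp_force: 58.5
```

```bash
cat > lv.py <<'E'
from h import *
import sys
s=env.state();R=s['tool_rot']; g=loc(s['eef_pos']-R[:,2]*.0187)*1e3
print('grasp',g.round(1),'f',s['ft_force'].round(1),'gap',s['finger_gap'],s['grasp_force'],s['q'].round(2),s['time_s'])
r=g-[0,0,225]; f0=np.arctan2(r[2],-r[0]); print('phi',np.degrees(f0),'r',np.hypot(r[0],r[2]))
ref=eval(sys.argv[1]) if len(sys.argv)>1 else np.degrees(f0)
A=lambda f: np.array([-130*np.cos(np.radians(f)),0,130*np.sin(np.radians(f))])
for f in range(40,-36,-5):
    print(f,(R.T@(RP@((A(f)-A(ref))/1e3))*10).round(3))
E
python3 lv.py
```

```text
grasp [ -98.7 -115.6  310.1] f [1.5 1.1 1.6] gap 0.23004258017485957 58.51034224033356 [-0.69  0.38  1.06  1.8  -0.37  1.17  0.57] 21.625
phi 40.75784233269523 r 130.3589333907099
40 [-0.    -0.011  0.013]
35 [-0.    -0.081  0.102]
30 [-0.001 -0.143  0.198]
25 [-0.001 -0.196  0.298]
20 [-0.002 -0.24   0.402]
15 [-0.002 -0.275  0.51 ]
10 [-0.003 -0.3    0.621]
5 [-0.003 -0.316  0.733]
0 [-0.004 -0.322  0.846]
-5 [-0.005 -0.318  0.96 ]
-10 [-0.005 -0.304  1.072]
-15 [-0.006 -0.28   1.183]
-20 [-0.007 -0.247  1.292]
-25 [-0.008 -0.204  1.397]
-30 [-0.009 -0.152  1.498]
-35 [-0.009 -0.092  1.594]
```

Emit:
step_arm --pt "0 0 -0.07 0.09 0 0 0" --pt "0 0 -0.135 0.185 0 0 0" --pt "0 0 -0.19 0.285 0 0 0" --pt "0 0 -0.23 0.39 0 0 0" --pt "0 0 -0.265 0.5 0 0 0" --pt "0 0 -0.29 0.61 0 0 0" --pt "0 0 -0.305 0.72 0 0 0" --pt "0 0 -0.305 0.72 0 0 0"

```text
time_s: 22.62
eef_pos: [0.5234, -0.1286, 0.219]
tool_rot: [[-0.077, 0.997, 0.01], [0.997, 0.077, 0.005], [0.005, 0.01, -1.0]]
ft_force: [4.9, 0.1, 7.2]
finger_gap: 0.237
grasp_force: 59.1
```

```bash
python3 lv.py
```

```text
grasp [-127.5 -115.7  237.7] f [4.9 0.1 7.2] gap 0.23659278213698665 59.10449802875519 [-0.66  0.4   1.02  1.95 -0.42  1.01  0.63] 22.625
phi 5.692087600242061 r 128.1788056554098
40 [ 0.002  0.305 -0.704]
35 [ 0.002  0.235 -0.614]
30 [ 0.002  0.173 -0.519]
25 [ 0.002  0.12  -0.419]
20 [ 0.001  0.075 -0.315]
15 [ 0.001  0.04  -0.207]
10 [ 0.     0.014 -0.097]
5 [-0.    -0.002  0.016]
0 [-0.001 -0.008  0.129]
-5 [-0.001 -0.004  0.242]
-10 [-0.002  0.01   0.355]
-15 [-0.002  0.033  0.466]
-20 [-0.003  0.066  0.574]
-25 [-0.004  0.109  0.679]
-30 [-0.004  0.16   0.781]
-35 [-0.005  0.22   0.877]
```

Emit:
step_arm --pt "0 0 -0.01 0.13 0 0 0" --pt "0 0 0 0.24 0 0 0" --pt "0 0 0.01 0.355 0 0 0" --pt "0 0 0.03 0.465 0 0 0" --pt "0 0 0.065 0.575 0 0 0" --pt "0 0 0.11 0.68 0 0 0" --pt "0 0 0.15 0.76 0 0 0" --pt "0 0 0.16 0.78 0 0 0"

```text
time_s: 23.62
eef_pos: [0.5409, -0.1273, 0.1434]
tool_rot: [[-0.077, 0.997, 0.011], [0.997, 0.076, 0.007], [0.006, 0.012, -1.0]]
ft_force: [-3.7, 4.9, 35.3]
finger_gap: 0.235
grasp_force: 62.2
```

```bash
python3 lv.py | head -4
```

```text
grasp [-110.1 -115.7  162.1] f [-3.7  4.9 35.3] gap 0.23534361329457315 62.194297313690186 [-0.55  0.53  0.9   1.98 -0.55  0.89  0.72] 23.625
phi -29.754158945241453 r 126.78234546887354
40 [ 0.008  0.15  -1.479]
35 [ 0.008  0.08  -1.39 ]
```

Emit:
step_arm --pt "0 0 0 0.01 0 0 0" --pt "0 0 0 0.01 0 0 0" --pt "0 0 0 0.01 0 0 0" --pt "0 0 0 0.01 0 0 0" --pt "0 0 0 0.01 0 0 0" --pt "0 0 0 0.01 0 0 0" --pt "0 0 0 0.01 0 0 0"

```text
time_s: 24.5
eef_pos: [0.5409, -0.1272, 0.1434]
tool_rot: [[-0.076, 0.997, 0.012], [0.997, 0.076, 0.008], [0.007, 0.013, -1.0]]
ft_force: [-3.8, 4.2, 34.8]
finger_gap: 0.237
grasp_force: 62.3
```

```bash
python3 lv.py "-30"
```

```text
grasp [-110.1 -115.6  162.1] f [-3.8  4.2 34.8] gap 0.23658183860441728 62.250967025756836 [-0.55  0.53  0.9   1.98 -0.55  0.89  0.72] 24.5
phi -29.7389002729735 r 126.76428679820908
40 [ 0.01   0.149 -1.484]
35 [ 0.009  0.079 -1.395]
30 [ 0.009  0.017 -1.3  ]
25 [ 0.008 -0.037 -1.2  ]
20 [ 0.008 -0.082 -1.096]
15 [ 0.007 -0.117 -0.988]
10 [ 0.007 -0.143 -0.878]
5 [ 0.006 -0.159 -0.765]
0 [ 0.005 -0.166 -0.652]
-5 [ 0.004 -0.162 -0.539]
-10 [ 0.003 -0.149 -0.426]
-15 [ 0.003 -0.126 -0.315]
-20 [ 0.002 -0.093 -0.207]
-25 [ 0.001 -0.051 -0.101]
-30 [0. 0. 0.]
-35 [-0.001  0.06   0.096]
```

Emit:
step_arm --pt "0 0 -0.025 -0.05 0 0 0" --pt "0 0 -0.05 -0.1 0 0 0" --pt "0 0 -0.075 -0.155 0 0 0" --pt "0 0 -0.093 -0.207 0 0 0" --pt "0 0 -0.11 -0.26 0 0 0" --pt "0 0 -0.126 -0.315 0 0 0" --pt "0 0 -0.14 -0.37 0 0 0" --pt "0 0 -0.149 -0.426 0 0 0"

```text
time_s: 25.5
eef_pos: [0.5256, -0.1284, 0.184]
tool_rot: [[-0.077, 0.997, 0.012], [0.997, 0.077, 0.006], [0.005, 0.012, -1.0]]
ft_force: [5.2, -0.1, 9.8]
finger_gap: 0.235
grasp_force: 59.7
```

Emit:
step_arm --pt "0 0 -0.007 -0.056 0 0 0" --pt "0 0 -0.013 -0.113 0 0 0" --pt "0 0 -0.016 -0.17 0 0 0" --pt "0 0 -0.017 -0.226 0 0 0" --pt "0 0 -0.014 -0.283 0 0 0" --pt "0 0 -0.01 -0.339 0 0 0" --pt "0 0 -0.003 -0.395 0 0 0" --pt "0 0 0.006 -0.452 0 0 0"

```text
time_s: 26.5
eef_pos: [0.5244, -0.1285, 0.2281]
tool_rot: [[-0.077, 0.997, 0.009], [0.997, 0.077, 0.006], [0.005, 0.009, -1.0]]
ft_force: [5.1, 0.4, 5.4]
finger_gap: 0.235
grasp_force: 59.3
```

Emit:
step_arm --pt "0 0 0.012 -0.055 0 0 0" --pt "0 0 0.026 -0.11 0 0 0" --pt "0 0 0.042 -0.165 0 0 0" --pt "0 0 0.061 -0.218 0 0 0" --pt "0 0 0.083 -0.27 0 0 0" --pt "0 0 0.106 -0.322 0 0 0" --pt "0 0 0.132 -0.372 0 0 0" --pt "0 0 0.16 -0.422 0 0 0"

```text
time_s: 27.5
eef_pos: [0.5376, -0.1275, 0.2693]
tool_rot: [[-0.076, 0.997, 0.002], [0.997, 0.076, 0.007], [0.007, 0.003, -1.0]]
ft_force: [-0.5, -0.7, 2.5]
finger_gap: 0.236
grasp_force: 59.0
```

```bash
python3 lv.py | head -5
```

```text
grasp [-113.1 -115.6  288. ] f [-0.5 -0.7  2.5] gap 0.23600447474977349 59.03078556060791 [-0.69  0.38  1.06  1.85 -0.37  1.12  0.58] 27.5
phi 29.107563441481567 r 129.50265449318803
40 [ 0.001  0.141 -0.203]
35 [ 0.001  0.071 -0.113]
30 [ 0.     0.01  -0.018]
```

Finish to home (grasp was at z 310.1, x −98.7), pressing gently onto the top stop.

Emit:
step_arm --pt "0 0 0.035 -0.055 0 0 0" --pt "0 0 0.07 -0.11 0 0 0" --pt "0 0 0.105 -0.16 0 0 0" --pt "0 0 0.135 -0.2 0 0 0" --pt "0 0 0.145 -0.22 0 0 0" --pt "0 0 0.145 -0.225 0 0 0"

```text
time_s: 28.25
eef_pos: [0.5527, -0.1263, 0.292]
tool_rot: [[-0.076, 0.997, 0.004], [0.997, 0.076, 0.007], [0.007, 0.004, -1.0]]
ft_force: [-1.3, -0.2, 4.5]
finger_gap: 0.235
grasp_force: 59.1
```

```bash
python3 lv.py | head -3
```

```text
grasp [ -98.1 -115.6  310.7] f [-1.3 -0.2  4.5] gap 0.23538057413981275 59.11474943161011 [-0.68  0.38  1.06  1.79 -0.37  1.18  0.57] 28.25
phi 41.15281864265038 r 130.29168499467633
40 [-0.    -0.017  0.02 ]
```

Emit:
step_arm --pt "0.5 0 0 0 0 0 0" --pt "1 0 0 0 0 0 0" --pt "1 0 0 0 0 0 0" --pt "1 0 0 -0.2 0 0 0" --pt "1 0 0 -0.6 0 0 0" --pt "1 0 0 -0.9 0 0 0" --pt "1 0 0 -0.9 0 0 0"

```text
time_s: 29.12
eef_pos: [0.5536, -0.1275, 0.384]
tool_rot: [[-0.076, 0.997, 0.009], [0.997, 0.076, 0.006], [0.006, 0.009, -1.0]]
ft_force: [-0.4, 0.0, -1.2]
finger_gap: 1.0
grasp_force: 0.0
```

Emit:
step_arm --pt "1 0.4 -0.15 0 0 0 0" --pt "1 0.8 -0.35 0 0 0 0" --pt "1 1 -0.6 0 0 0 0" --pt "1 1 -0.6 0 0 0 0"

```text
time_s: 29.62
eef_pos: [0.4835, -0.0291, 0.3814]
tool_rot: [[-0.083, 0.997, 0.003], [0.996, 0.083, 0.012], [0.012, 0.005, -1.0]]
ft_force: [0.6, 0.2, 0.7]
finger_gap: 0.999
grasp_force: 0.0
```

```bash
python3 -c "
from h import *
plan([-140,10,220],tool(.27,-np.pi))
"
```

```text
q [-1.24 -0.02  1.2   1.84  0.01  1.31  0.04] t 29.625 loc [-159.9  -13.4  381.4] f [0.6 0.2 0.7]
shift [0.213 0.194 1.617] turn [-0.438  0.396  3.139]
```

Emit:
step_arm --pt "1 0.2 0 0.1 0 0 0.35" --pt "1 0.25 0 0.2 0 0 0.7" --pt "1 0.25 0 0.3 0 0 1"

```text
time_s: 30.0
eef_pos: [0.4836, -0.0069, 0.3515]
tool_rot: [[0.416, 0.909, 0.004], [0.909, -0.416, 0.005], [0.007, 0.002, -1.0]]
ft_force: [-0.3, -0.6, -0.4]
finger_gap: 0.999
grasp_force: 0.0
```

Emit:
step_arm --pt "1 0 0 0.2 0 0 0.35" --pt "1 0 0 0.4 0 0 0.7" --pt "1 0 0 0.6 0 0 1"

```text
time_s: 30.38
eef_pos: [0.484, -0.0075, 0.2912]
tool_rot: [[0.802, 0.597, 0.005], [0.597, -0.802, 0.005], [0.007, -0.001, -1.0]]
ft_force: [-0.2, 0.5, 0.5]
finger_gap: 1.0
grasp_force: 0.0
```

Emit:
step_arm --pt "1 0 0 0.2 0 0 0.35" --pt "1 0 0 0.4 0 0 0.7" --pt "1 0 0 0.6 0 0 1" --pt "1 0 0 0.7 0 0 1.0" --pt "1 0 0 0.7 0 0 1.0"

```text
time_s: 31.0
eef_pos: [0.4838, -0.0069, 0.2218]
tool_rot: [[0.989, 0.148, 0.003], [0.148, -0.989, 0.005], [0.004, -0.004, -1.0]]
ft_force: [-0.2, 0.3, -0.3]
finger_gap: 1.0
grasp_force: 0.0
```

```bash
python3 -c "
from h import *
plan([-118,11,160],tool(.27,-np.pi))
"
```

```text
q [-1.1   0.35  1.24  2.06 -0.41  0.99 -1.08] t 31.0 loc [-158.     8.7  221.8] f [-0.2  0.3 -0.3]
shift [0.398 0.01  0.619] turn [-0.029  0.532  0.149]
```

Emit:
step_arm --pt "1 0.05 0 0.2 -0.01 0.18 0.05" --pt "1 0.2 0 0.4 -0.02 0.36 0.1" --pt "1 0.4 0.01 0.6 -0.03 0.53 0.15" --pt "1 0.4 0.01 0.62 -0.03 0.53 0.15" --pt "1 0.4 0.01 0.62 -0.03 0.53 0.15"

```text
time_s: 31.62
eef_pos: [0.5244, -0.0008, 0.1616]
tool_rot: [[0.961, 0.072, 0.266], [0.069, -0.997, 0.021], [0.267, -0.002, -0.964]]
ft_force: [-0.0, 0.4, 0.4]
finger_gap: 1.0
grasp_force: 0.0
```

```bash
python3 -c "
from wr import *
plan([-87,11,68],tool(.27,-np.pi))
p,S=wcloud()
def box(lo,hi,n):
    k=np.all((S>lo)&(S<hi),-1); B=S[k]; print(n,len(B)); 
    if len(B): print(np.percentile(B,[2,50,98],axis=0).round())
box([-110,-5,75],[-50,30,110],'grip')
box([-120,-40,50],[-30,-12,66],'holder top right')
"
```

```text
q [-1.02  0.34  1.09  2.23 -0.64  0.56 -0.98] t 31.625 loc [-117.1   11.7  161.6] f [-0.   0.4  0.4]
shift [0.04  0.009 0.982] turn [-0.003 -0.001 -0.003]
grip 1571
[[-99.   2.  85.]
 [-75.  11.  90.]
 [-51.  20.  93.]]
holder top right 0
```

Emit:
step_arm --pt "1 0.02 0 0.4 0 0 0" --pt "1 0.04 0 0.75 0 0 0" --pt "1 0.04 0 0.95 0 0 0" --pt "1 0.04 0 0.95 0 0 0" --pt "0.4 0.04 0 0.95 0 0 0" --pt "0 0.04 0 0.95 0 0 0" --pt "0 0.04 0 0.95 0 0 0" --pt "0 0.04 0 0.95 0 0 0"

```text
time_s: 32.67
eef_pos: [0.5532, 0.0, 0.0707]
tool_rot: [[0.961, 0.07, 0.268], [0.067, -0.998, 0.018], [0.269, 0.001, -0.963]]
ft_force: [1.2, -0.6, -0.6]
finger_gap: 0.183
grasp_force: 58.5
```

```bash
python3 cl.py "(0,.8,6)" "[0,.18,.36,.54,.72,.9,1.08,1.26]"
```

```text
grasp [-93.3  10.5  88.7] f [ 1.15476702 -0.57196497 -0.57890302] [-0.7   0.5   0.72  2.22 -0.94  0.4  -0.74] 32.675
0 [-93.3  10.8  88. ] [-0.002 -0.003  0.007]
0.18 [-93.3  14.9 103. ] [ 0.038 -0.043 -0.138]
0.36 [-93.3  21.5 117. ] [ 0.076 -0.11  -0.273]
0.54 [-93.3  30.6 129.6] [ 0.109 -0.2   -0.394]
0.72 [-93.3  41.8 140.3] [ 0.138 -0.312 -0.498]
0.9 [-93.3  54.7 148.9] [ 0.16  -0.441 -0.581]
1.08 [-93.3  69.  155. ] [ 0.176 -0.584 -0.64 ]
1.26 [-93.3  84.1 158.5] [ 0.185 -0.735 -0.674]
```

Emit:
step_arm --pt "0 0.02 -0.02 -0.07 0 0.05 0" --pt "0 0.04 -0.045 -0.14 0 0.1 0" --pt "0 0.08 -0.11 -0.275 0 0.17 0" --pt "0 0.12 -0.2 -0.395 0 0.24 0" --pt "0 0.15 -0.315 -0.5 0 0.27 0" --pt "0 0.175 -0.445 -0.58 0 0.27 0" --pt "0 0.19 -0.585 -0.64 0 0.27 0" --pt "0 0.19 -0.585 -0.64 0 0.27 0"

```text
time_s: 33.67
eef_pos: [0.5503, 0.0602, 0.1379]
tool_rot: [[0.916, 0.072, 0.395], [0.065, -0.997, 0.03], [0.396, -0.002, -0.918]]
ft_force: [-4.7, -4.1, 9.9]
finger_gap: 0.184
grasp_force: 61.0
```

```bash
python3 cl.py "(0,.8,5)" "[1.08,1.26,1.44,1.62,1.8,1.98,2.16,2.3,2.35]"
```

```text
grasp [-94.2  70.7 155.1] f [-4.70669418 -4.09760669  9.86998249] [-1.03  0.36  0.92  2.28 -0.84  0.32 -0.93] 33.675
1.08 [-94.2  69.  154. ] [-0.004  0.018  0.009]
1.26 [-94.2  84.1 157.5] [ 0.009 -0.134 -0.022]
1.44 [-94.2  99.6 158.2] [ 0.012 -0.289 -0.029]
1.62 [-94.2 115.  156.2] [ 0.003 -0.442 -0.01 ]
1.8 [-94.2 129.7 151.4] [-0.016 -0.59   0.035]
1.98 [-94.2 143.4 144. ] [-0.045 -0.726  0.102]
2.16 [-94.2 155.5 134.3] [-0.084 -0.847  0.191]
2.3 [-94.2 163.6 125.4] [-0.119 -0.928  0.273]
2.35 [-94.2 166.2 121.9] [-0.133 -0.954  0.305]
```

Emit:
step_arm --pt "0 0.01 -0.07 -0.03 0 0 0" --pt "0 0.01 -0.13 -0.035 0 0 0" --pt "0 0.01 -0.29 -0.045 0 0 0" --pt "0 0 -0.44 -0.025 0 0 0" --pt "0 -0.02 -0.59 0.02 0 -0.05 0" --pt "0 -0.05 -0.73 0.09 0 -0.1 0" --pt "0 -0.09 -0.85 0.18 0 -0.15 0" --pt "0 -0.09 -0.85 0.18 0 -0.15 0"

```text
time_s: 34.67
eef_pos: [0.5428, 0.1462, 0.1161]
tool_rot: [[0.944, 0.073, 0.322], [0.069, -0.997, 0.024], [0.323, -0.001, -0.946]]
ft_force: [0.7, 3.9, 1.0]
finger_gap: 0.182
grasp_force: 60.9
```

```bash
python3 cl.py "(0,2,4)" "[2.0,2.1,2.2,2.3,2.35]"
```

```text
grasp [-94.  157.  133.8] f [0.67983031 3.94103569 1.01220455] [-1.21  0.49  0.97  2.22 -0.83  0.42 -1.12] 34.675
2.0 [-94. 146. 142.] [ 0.027  0.11  -0.078]
2.1 [-94.  152.9 136.8] [ 0.01   0.041 -0.028]
2.2 [-94.  159.2 130.9] [-0.009 -0.022  0.028]
2.3 [-94.  164.8 124.4] [-0.031 -0.078  0.089]
2.35 [-94.  167.4 120.9] [-0.042 -0.104  0.122]
```

Emit:
step_arm --pt "0 -0.01 -0.025 0.03 0 0 0" --pt "0 -0.02 -0.05 0.06 0 0 0" --pt "0 -0.03 -0.08 0.09 0 0 0" --pt "0 -0.03 -0.08 0.09 0 0 0"

```text
time_s: 35.17
eef_pos: [0.5426, 0.1526, 0.1085]
tool_rot: [[0.943, 0.07, 0.324], [0.065, -0.998, 0.026], [0.325, -0.004, -0.946]]
ft_force: [-10.2, 1.5, 21.7]
finger_gap: 0.184
grasp_force: 63.5
```

Emit:
step_arm --pt "0 -0.01 -0.02 0.02 0 0 0" --pt "0 -0.01 -0.03 0.035 0 0 0" --pt "0 -0.01 -0.03 0.035 0 0 0"

```text
time_s: 35.55
eef_pos: [0.5432, 0.1529, 0.1066]
tool_rot: [[0.943, 0.065, 0.326], [0.06, -0.998, 0.026], [0.327, -0.005, -0.945]]
ft_force: [-25.6, -5.0, 54.3]
finger_gap: 0.186
grasp_force: 69.0
```

```bash
python3 cl.py "(0,2,4)" "[2.2,2.25,2.3,2.35]"
```

```text
grasp [-93.2 163.6 124.3] f [-25.60956979  -5.01574728  54.30923155] [-1.19  0.5   0.94  2.22 -0.86  0.4  -1.12] 35.55
2.2 [-93.2 159.2 130.9] [ 0.022  0.044 -0.062]
2.25 [-93.2 162.1 127.7] [ 0.011  0.015 -0.032]
2.3 [-93.2 164.8 124.4] [ 0.    -0.012 -0.001]
2.35 [-93.2 167.4 120.9] [-0.011 -0.038  0.032]
```

At the open stop. Relax, release, retreat.

Emit:
step_arm --pt "0 0.02 0.03 -0.05 0 0 0" --pt "0.4 0.02 0.03 -0.05 0 0 0" --pt "1 0.02 0.03 -0.05 0 0 0" --pt "1 0.02 0.03 -0.05 0 0 0" --pt "1 0 0.03 -0.3 0 0 0" --pt "1 -0.1 0.03 -0.65 0 0 0" --pt "1 -0.2 0.03 -1 0 0 0" --pt "1 -0.2 0.03 -1 0 0 0"

```text
time_s: 36.55
eef_pos: [0.4907, 0.1511, 0.1929]
tool_rot: [[0.943, 0.075, 0.325], [0.07, -0.997, 0.027], [0.326, -0.003, -0.945]]
ft_force: [1.3, -0.0, -0.6]
finger_gap: 1.001
grasp_force: 0.0
```

```bash
python3 -c "
from wr import *
plan([-150,80,280],tool(.27,-np.pi))
p,S=wcloud(); cv2.imwrite('pics/w3.png',p)
def box(lo,hi,n):
    k=np.all((S>lo)&(S<hi),-1); B=S[k]; print(n,len(B)); 
    if len(B): print(np.percentile(B,[2,50,98],axis=0).round())
box([-110,145,110],[-52,185,150],'clamp grip')
box([-120,-28,56],[-0,28,64],'holder')
box([-60,-28,67],[60,28,75],'mount')
"
```

```text
q [-1.65  0.37  1.41  2.26 -0.58  0.55 -1.35] t 36.55 loc [-139.6  165.7  192.9] f [ 1.3 -0.  -0.6]
shift [ 0.185  0.854 -0.86 ] turn [-0.006 -0.124  0.002]
clamp grip 1571
[[-101.  155.  122.]
 [ -77.  164.  129.]
 [ -53.  172.  131.]]
holder 1367
[[-44. -27.  59.]
 [-28.   4.  61.]
 [ -3.  27.  62.]]
mount 738
[[-18. -14.  68.]
 [ -3.   5.  71.]
 [ 18.  20.  73.]]
```

View pics/w3.png

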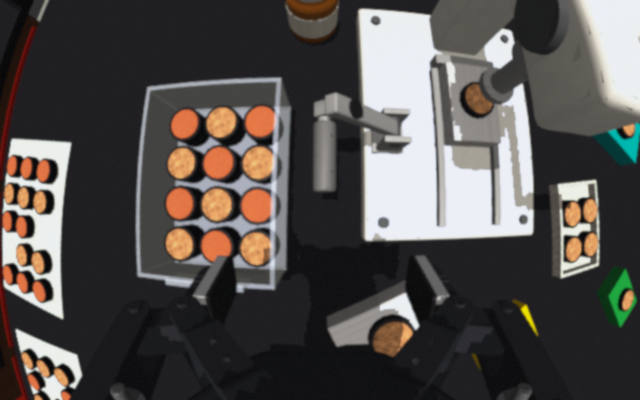

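The last wrist view shows the clamp lying open at (325,150), the holder home under the foot at (475,100), and the box, jar and tray in place. The robot is clear of everything, so I'm handing in.

```bash
python3 -c "
from plant import env
print(env.sign_off())"
```

```text
the job is handed in; nothing more can be done
None
```

The job is handed in at about 37 s: the holder is home, the clamp was closed, the lever was held at its stop for about 0.9 s and eased back to rest, and the clamp now lies fully open. The box, jar and tray stand where they were; the bottle was out of the last view, so its place was not re-checked.

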